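# Pack the hub gears into the snap-lid tin

## Robot

A 6-joint arm with a two-finger parallel gripper is mounted at the origin on the work surface; the furniture and walls round the work are solid. World frame = base frame: x ahead of the robot, y to its left, z up, the work surface at z = 0. Lengths are in m, angles in degrees, forces in N, time in s.
With the tool pointing down it reaches from about 0.25 to 0.725 m from the base axis. Payload 9.7 kg.
Tool frame: the origin (TCP) lies at the very end of the fingers, on their centre line; the grasp point (between the pads) lies 19 mm behind it; z points along the fingers, y is the line along which they close (so a half turn about z gives the same grasp; the last joint's range is limited). The gripper opens to 85 mm and grips with 20 to 120 N. Pads are 22 mm wide; open, the fingers measure 114 mm over their backs; the gripper's body (76 mm by 85 mm) begins 54 mm behind the grasp point. The pads swing forward as they close: fully open they stand 13 mm farther back than shut.
Start: joints at [-68.927, 4.979, 10.078, 95.1, 0, 90], TCP at [0.198, -0.513, 0.193] pointing down, gripper open.
Joint ranges: [-179.16, 179.16], [-48.56, 103.87], [-65.8, 70.77], [-126.05, 130.52], [-82.76, 87.17], [-180, 180]. Speed limits (degrees/s): [127.2, 127.2, 147.25, 180, 180, 180].

## Interface

Orientations are given as [roll, pitch, yaw] about the fixed x, y, z axes, in that order (R = Rz(yaw) Ry(pitch) Rx(roll)).
In Python, from workcell import bot gives the robot as it stands.
- The arm moves only by the tool arm_command, never from a script. Its argument "series" is a list of rows, each a list of 4 numbers: the shift along the tool's x, y, z in m, then the turn about the tool's z in rad. A call has exactly 5 rows; each row is the pose to reach, as a shift and turn from the pose commanded when the call began, along the tool's axes at that moment; what a row does not reach only later rows make up. A row lasts 1/10 s, in which the tool goes at most 50 mm and 8.59 degrees, less where a joint would pass 70% of its speed; a pose out of reach is approached as far as the arm can. A call with a gripper value outside its range is refused whole. "hand" is the finger opening in m, from 0 to 0.0854, set as the call begins (left out, the last holds). The fingers move at their own pace and stop on an object; "grip_force" is the grip in N (left out, the last holds). Time passes only in rows, so rows that repeat a pose let the fingers close, or fill a call up. It gives the time, the measured TCP pose, the force, the opening and the grip force at its end, in the units of the state.
- bot.get_obs(): the state, without advancing time (a new reading comes with each control period).
- bot.camera(name): name is "scene" or "top"; returns a dict with "color" (480x640x3 uint8, blue, green, red), "camera_matrix" (3x3 intrinsics, pixels), "xyz" and "orientation" of the camera in the world. Camera axes: x right, y up, looking along -z (the intrinsics and any distortion apply to the point x, -y, -z); pixel columns grow to the right and rows downward; lengths in m; the calibration is good to about 2 mm. A picture is of the moment at which its call begins. There is no depth.
- bot.job_done(): hands the job in; it is judged then, once.
Trained networks look in the newest picture that a camera, given by its name, has taken for a name from the list of things; names that differ only in an ending like _2 or _b are one class to them, and where a whole thing is asked for, a point or a joint stands for the part that bears it (a point fixed in the world has none). Each returns a list of dicts, best first, with "confidence" (0 to 1); they miss things now and then, are a little off and sometimes report something else, mostly with a low value. They report only what shows in the picture. A call takes as long as a camera call. They do not tell look-alikes from the thing itself.
- bot.find_in(camera, target): "location" ([column, row] in pixels, amid what is visible of it).
- bot.mark_of(camera, target): "location" ([column, row] in pixels: a listed point, or the origin of a listed thing).
The state is a dict: "time": time; "q": joint angles; "qd": joint speeds; "joint_efforts": joint torques, N m; "ee_pos": TCP position; "tcp_rot": TCP orientation; "wrist_force": force on the tool from outside, world axes, zero at the start; "torque": the same for the moment, N m; "opening": finger opening in m; "grasp_force": force on a finger pad.
Only numpy, scipy, OpenCV 4.12 (cv2) and the standard library are available. Lean on these libraries where they do the work, as an engineer would, in place of code of your own. Each camera call takes 0.05 s, during which the arm holds its last target. There are 200 camera calls.

## Task

Flip the round tin's snap lid open, pull the orange divider up out of its slots and stand it in the empty slot of the grey rack; then pack every green hub gear lying on the bench into the tin in one flat honeycomb layer, hubs up: one in the middle, the others round it, with the guide ribs between two gears, so that the tin would hold its full seven. When all are in, flip the lid shut; leave the spare divider and the motor where they are.

Things in the scene. Friction and masses are not known exactly. Their poses are not given: they have to be found in the camera images.
- tin_floor (a point): Round parts tin, bare aluminium, 164 mm across, 40 mm high, fixed on the bench. This point: centre of its inner floor, 3 mm above the bench. Wall: inner radius 80 mm, top edge 40 mm above the bench. z up; lid hinge on the +y side, parallel to x; lid tab on the -y side. It does not move when pushed.
- tin_rib (a point): A pair of upright guide ribs inside the tin's wall on its -y side; another pair faces it on the +y side. Each rib is 4 mm thick and reaches inward to 70 mm from the tin's centre; the 7 mm slots between the ribs of a pair hold the divider's ends. This point: middle of the slot, on the floor.
- tin_lid (a joint): Blue round snap lid, 169 mm across, 5 mm thick, 0.12 kg, hinged on the tin's +y side. 0 = shut on the rim, 2.3 rad = fully open, leaning back past the hinge, 48 degrees above level. An over-centre spring throws it to the nearer end: it balances at about 1.2 rad, beyond that it swings on by itself and is held at the end with about 1.3 N at the tab. No latch.
- lid_hinge (a point): Middle of the lid's hinge axis, 94 mm from the tin's centre, 42 mm above the bench. Its x axis is the hinge axis; it does not turn with the lid. Behind the lid stands nothing nearer than the drawer cabinet (172 mm high).
- lid_tab (a point): Middle of the lid's steel pull tab, 197 mm from the hinge axis, moving with the lid: a flat tongue 28 mm wide (along the hinge axis), 5 mm thick, sticking out 35 mm from the lid's edge, with a 7 mm bead across its end. Its -y axis points outward, z out of the lid's top. With the lid shut it lies level, 43 mm above the bench, free below; pinch its two side edges from above.
- divider: The tin's orange divider: upright plate 152 mm long (its y), 36 mm high, 4 mm thick (its x), with a bead 9 mm thick, 9 mm high and 130 mm long along the top edge to pinch it by; 0.06 kg. Origin: middle of the bottom edge, z up. It stands across the middle of the tin, ends in the two wall slots, and lifts straight up and out.
- rack_slot (a point): Grey divider rack, a fixed block 100 x 184 x 30 mm with two slots 45 mm apart, each 158 mm long, 8.5 mm wide, 18 mm deep, mouth bevelled. This point: middle of the empty slot's floor, 12 mm above the bench, where a divider's bottom edge comes to stand; y along the slot, z up. The other slot, on the -x side, holds the spare divider.
- spare_divider: White spare divider, same shape as the orange one, standing in the rack's other slot; it stays there. Origin: middle of its bottom edge.
- motor_3: Grey and black motor 26 x 69 x 32 mm lying on the bench near the gears, not part of the job. Origin: centre of its underside.
- nest0 (a point): Middle place of the honeycomb, on the tin's floor at its centre.
- nest1 (a point): Outer place of the honeycomb, on the tin's floor 52 mm from the centre, 0 degrees round from the tin's +x axis towards +y (the ribs fall between two places). A gear here has 3 mm to the next gears and 3.5 mm to the wall.
- nest2 (a point): Outer place of the honeycomb, on the tin's floor 52 mm from the centre, 60 degrees round from the tin's +x axis towards +y (the ribs fall between two places). A gear here has 3 mm to the next gears and 3.5 mm to the wall.
- nest3 (a point): Outer place of the honeycomb, on the tin's floor 52 mm from the centre, 120 degrees round from the tin's +x axis towards +y (the ribs fall between two places). A gear here has 3 mm to the next gears and 3.5 mm to the wall.
- nest4 (a point): Outer place of the honeycomb, on the tin's floor 52 mm from the centre, 180 degrees round from the tin's +x axis towards +y (the ribs fall between two places). A gear here has 3 mm to the next gears and 3.5 mm to the wall.
- nest5 (a point): Outer place of the honeycomb, on the tin's floor 52 mm from the centre, 240 degrees round from the tin's +x axis towards +y (the ribs fall between two places). A gear here has 3 mm to the next gears and 3.5 mm to the wall.
- nest6 (a point): Outer place of the honeycomb, on the tin's floor 52 mm from the centre, 300 degrees round from the tin's +x axis towards +y (the ribs fall between two places). A gear here has 3 mm to the next gears and 3.5 mm to the wall.
- hubgear0: Green spur gear 49 mm across, 8 mm thick, on it a round aluminium hub 20 mm in diameter, from 8 to 30 mm above the underside; 0.05 kg; lies flat, hub up. Origin: centre of its underside, z along the hub. Packed, an outer gear's hub is 18 mm from the wall and 32 mm from the next hubs, so grip it across the line to the tin's centre, not along it. May be absent.
- hubgear1: Green spur gear 49 mm across, 8 mm thick, on it a round aluminium hub 20 mm in diameter, from 8 to 30 mm above the underside; 0.05 kg; lies flat, hub up. Origin: centre of its underside, z along the hub. Packed, an outer gear's hub is 18 mm from the wall and 32 mm from the next hubs, so grip it across the line to the tin's centre, not along it. May be absent.
- hubgear2: Green spur gear 49 mm across, 8 mm thick, on it a round aluminium hub 20 mm in diameter, from 8 to 30 mm above the underside; 0.05 kg; lies flat, hub up. Origin: centre of its underside, z along the hub. Packed, an outer gear's hub is 18 mm from the wall and 32 mm from the next hubs, so grip it across the line to the tin's centre, not along it. May be absent.
- hubgear3: Green spur gear 49 mm across, 8 mm thick, on it a round aluminium hub 20 mm in diameter, from 8 to 30 mm above the underside; 0.05 kg; lies flat, hub up. Origin: centre of its underside, z along the hub. Packed, an outer gear's hub is 18 mm from the wall and 32 mm from the next hubs, so grip it across the line to the tin's centre, not along it. May be absent.
- hubgear4: Green spur gear 49 mm across, 8 mm thick, on it a round aluminium hub 20 mm in diameter, from 8 to 30 mm above the underside; 0.05 kg; lies flat, hub up. Origin: centre of its underside, z along the hub. Packed, an outer gear's hub is 18 mm from the wall and 32 mm from the next hubs, so grip it across the line to the tin's centre, not along it. May be absent.
- hubgear5: Green spur gear 49 mm across, 8 mm thick, on it a round aluminium hub 20 mm in diameter, from 8 to 30 mm above the underside; 0.05 kg; lies flat, hub up. Origin: centre of its underside, z along the hub. Packed, an outer gear's hub is 18 mm from the wall and 32 mm from the next hubs, so grip it across the line to the tin's centre, not along it. May be absent.
- hubgear6: Green spur gear 49 mm across, 8 mm thick, on it a round aluminium hub 20 mm in diameter, from 8 to 30 mm above the underside; 0.05 kg; lies flat, hub up. Origin: centre of its underside, z along the hub. Packed, an outer gear's hub is 18 mm from the wall and 32 mm from the next hubs, so grip it across the line to the tin's centre, not along it. May be absent.
Things that resemble listed ones, but are neither listed nor needed, are in the scene too. Of the things that look like the part that bears rack_slot, the larger one is meant.

How it is judged:
By the outcome, as a careful person would: the job done as asked, in the order asked, and still so for the second after the job is handed in, with the robot touching nothing.
Of hubgear0, hubgear1, hubgear2, hubgear3, hubgear4, hubgear5, hubgear6 only 5 to 7 are there at a start; the rules pass over those that are not, and their reading is None.
At some moment in a run one of hubgear0, hubgear1, hubgear2, hubgear3, hubgear4, hubgear5, hubgear6 may be knocked a few centimetres aside while the robot is not near it.
It also fails if it takes over 208 s, if anything falls off the work surface, if the arm or the gripper's body presses on something with over 40 N, if the wrist force passes 120 N, or if a joint passes its speed limit or range.

## Working session

There is one attempt and no reset: what is moved stays moved. The work goes in short steps, Python scripts to look and compute and a tool call to move; the robot and the scene stay as the last step left them, time stands still between calls to the robot, and variables do not carry over. Pictures are saved under pics/ and viewed, at most 14 in all, crops included, and the job is handed in when it is done.

Besides the shell and the picture viewer there is one more tool, called after ">>>" in YAML: its name, and indented under it one key for each argument. arm_command: Moves the arm, as the interface text tells. Its arguments: {"type":"object","properties":{"series":{"type":"array"},"hand":{"type":"number"},"grip_force":{"type":"number"}},"required":["series"]}

```bash
ls; mkdir -p pics
cat > h.py <<'E'
import numpy as np, cv2, json
from scipy.spatial.transform import Rotation as R
from workcell import bot
def cam(n,save=None):
    c=bot.camera(n)
    if save: cv2.imwrite('pics/'+save,c['color'])
    return c
def rot(c):
    o=np.array(c['orientation'],float)
    return o if o.shape==(3,3) else R.from_euler('xyz',o,degrees=True).as_matrix()
def ray(c,px):
    K=np.array(c['camera_matrix']); d=np.linalg.inv(K)@[px[0],px[1],1]
    return np.array(c['xyz']),rot(c)@[d[0],-d[1],-d[2]]
def at(c,px,z):
    o,d=ray(c,px); return o+d*(z-o[2])/d[2]
def tri(c1,p1,c2,p2):
    a,u=ray(c1,p1);b,v=ray(c2,p2);u=u/np.linalg.norm(u);v=v/np.linalg.norm(v)
    s=np.linalg.lstsq(np.stack([u,-v],1),b-a,rcond=None)[0]
    A=a+s[0]*u;B=b+s[1]*v
    return (A+B)/2,np.linalg.norm(A-B)
def proj(c,p):
    q=rot(c).T@(np.array(p)-c['xyz']); k=np.array(c['camera_matrix'])@[q[0],-q[1],-q[2]]
    return k[:2]/k[2]
E
python3 - <<'E'
from h import *
s=cam('scene','s0.png');t=cam('top','t0.png')
for n,c in(('scene',s),('top',t)): print(n,c['xyz'],c['orientation'],np.array(c['camera_matrix']).tolist(),[k for k in c])
for g in ['tin_floor','tin_rib','lid_hinge','lid_tab','divider','rack_slot','spare_divider','motor_3','hubgear0','nest0']:
    for n in('scene','top'): print(g,n,[(np.round(d['location'],1).tolist(),round(d['confidence'],2)) for d in bot.mark_of(n,g)])
print(bot.get_obs())
E
```

```text
pics
scene [-0.16891087  0.74904644  0.962429  ] [  46.7692486    -0.54741737 -140.26640141] [[526.9136760328015, 0.0, 315.6979730899622], [0.0, 526.9136760328015, 238.65564763878967], [0.0, 0.0, 1.0]] ['color', 'camera_matrix', 'xyz', 'orientation']
top [ 0.21071127 -0.02660057  1.31261195] [ 10.57895278   0.75626764 -89.34583486] [[514.7470483913119, 0.0, 314.12526527975575], [0.0, 514.7470483913119, 234.91154296034415], [0.0, 0.0, 1.0]] ['color', 'camera_matrix', 'xyz', 'orientation']
tin_floor scene []
tin_floor top []
tin_rib scene [([315.5, 199.8], 0.64)]
tin_rib top [([378.0, 191.8], 0.95), ([411.2, 252.5], 0.23)]
lid_hinge scene [([266.8, 214.3], 0.89)]
lid_hinge top [([311.1, 180.0], 0.75), ([259.7, 263.3], 0.26)]
lid_tab scene [([323.5, 184.5], 0.7)]
lid_tab top [([386.8, 190.8], 0.73)]
divider scene []
divider top [([342.3, 255.6], 0.28)]
rack_slot scene [([257.2, 406.4], 0.95), ([289.2, 278.9], 0.73)]
rack_slot top [([261.1, 246.4], 0.9), ([148.2, 315.5], 0.85)]
spare_divider scene [([300.8, 290.8], 0.62)]
spare_divider top [([259.5, 264.0], 0.73)]
motor_3 scene [([364.4,
[... 531 characters left out ...]
.84), ([344.1, 208.8], 0.64)]
{'time': 1.1, 'q': array([-6.89270886e+01,  4.98005853e+00,  1.00786160e+01,  9.50989621e+01,
       -1.02290445e-03,  8.99985274e+01]), 'qd': array([ 0.04230084,  0.00508702, -0.05176274,  0.16178608,  0.0354708 ,
       -0.08492054]), 'joint_efforts': array([ 2.67333184e-03, -5.20114696e+01,  4.64860404e+01,  1.84028373e-03,
       -5.16735804e-05, -1.67378909e-05]), 'ee_pos': array([ 0.19775177, -0.51322404,  0.19327662]), 'tcp_rot': array([-1.79999595e+02,  1.02289404e-03,  2.10743841e+01]), 'wrist_force': array([-0.14903684,  0.25214222,  0.23671714]), 'torque': array([0.02154179, 0.00806732, 0.02893158]), 'grasp_force': 0.0, 'opening': 0.08535835047916956}
```

View pics/s0.png

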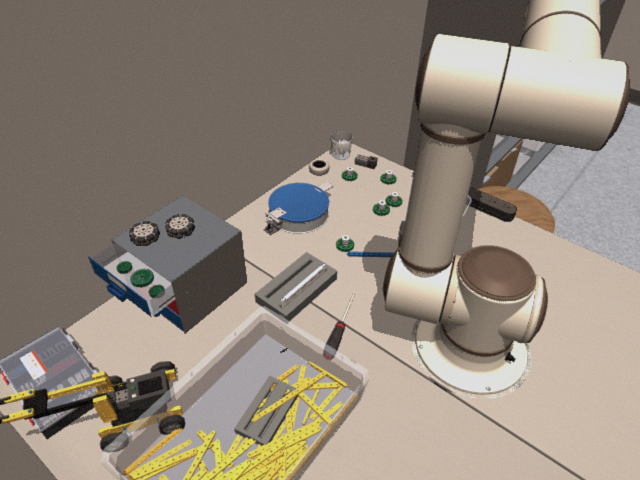

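View pics/t0.png

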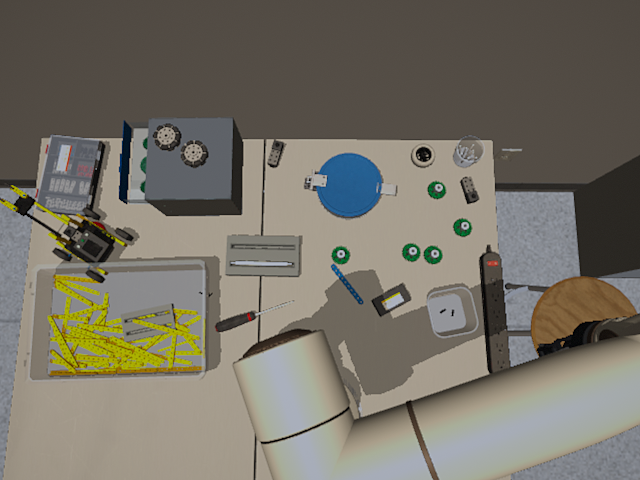

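The top view shows the tin at (350,185), with its hinge at (317,181) and its tab at (388,189). The rack is at (262,255), with the spare divider in the lower slot at (262,264). Five gears lie on the bench at (437,189), (463,227), (411,252), (432,254) and (341,255). The green gears in the drawer and the small rack in the tray are look-alikes.

```bash
cat >> h.py <<'E'
from scipy.optimize import least_squares
def blobs(c,lo,hi,amin=30):
    m=cv2.inRange(cv2.cvtColor(c['color'],cv2.COLOR_BGR2HSV),lo,hi)
    m=cv2.morphologyEx(m,cv2.MORPH_CLOSE,np.ones((3,3)))
    cs,_=cv2.findContours(m,cv2.RETR_EXTERNAL,cv2.CHAIN_APPROX_NONE)
    return [k.reshape(-1,2).astype(float) for k in cs if cv2.contourArea(k)>amin]
def circ(c,k,z):
    P=np.array([at(c,p,z)[:2] for p in k])
    r=least_squares(lambda v:np.hypot(*(P-v[:2]).T)-v[2],[*P.mean(0),.03],loss='soft_l1',f_scale=.002)
    return r.x
def gears(c):
    o=[]
    for k in blobs(c,(50,80,30),(85,255,255)):
        h=cv2.convexHull(k.astype(np.float32)).reshape(-1,2)
        o.append((k.mean(0),circ(c,h,.006)))
    return o
E
python3 - <<'E'
from h import *
s=cam('scene');t=cam('top')
for n,c in(('s',s),('t',t)):
    for k in blobs(c,(100,120,40),(118,255,255),300): print('lid',n,k.mean(0).round(1),circ(c,cv2.convexHull(k.astype(np.float32)).reshape(-1,2),.046).round(4))
    for g in gears(c): print('gear',n,g[0].round(1),g[1].round(4))
def m(n,g): return [d['location'] for d in bot.mark_of(n,g)]
for g,z in (('tin_rib',.003),('lid_hinge',.042),('lid_tab',.043),('rack_slot',.012),('spare_divider',.012),('motor_3',0),('tin_floor',.003),('nest0',.003)):
    a=m('scene',g);b=m('top',g)
    for p in a: print(g,'s',np.round(p,0),at(s,p,z).round(4))
    for p in b: print(g,'t',np.round(p,0),at(t,p,z).round(4))
    for p in a:
        for q in b:
            X,e=tri(s,p,t,q)
            if e<.008: print('   tri',g,X.round(4),round(e,4))
a=m('scene','hubgear0');b=m('top','hubgear0')
for q in b:
    print('gear t',at(t,q,0).round(4),[(tri(s,p,t,q)[0].round(4).tolist()) for p in a if tri(s,p,t,q)[1]<.006 and abs(tri(s,p,t,q)[0][2])<.03])
E
```

```text
lid s [118.2 286.3] [0.705  0.1592 0.2704]
lid s [297.4 202.8] [ 0.5786 -0.0899  0.0823]
gear s [155.7 290.2] [0.6496 0.3469 0.0164]
gear s [141.7 277.6] [0.7103 0.3432 0.0272]
gear s [124. 267.] [0.7731 0.3494 0.0179]
gear s [344.6 245.1] [ 0.4027 -0.072   0.023 ]
gear s [387.  205.6] [ 0.4087 -0.2785  0.0436]
gear s [387.7 178.9] [ 0.478  -0.3857  0.0231]
gear s [349.3 175.9] [ 0.5778 -0.3233  0.0229]
lid t [346.8 184.2] [ 0.5797 -0.0935  0.0831]
gear t [340.  254.8] [ 0.4033 -0.074   0.0221]
gear t [432.7 254.6] [ 0.4065 -0.3101  0.0224]
gear t [411. 252.] [ 0.4123 -0.2549  0.0222]
gear t [462.3 227.1] [ 0.4787 -0.3887  0.0227]
gear t [436.3 189.7] [ 0.5779 -0.3251  0.0226]
gear t [143.5 164.5] [0.6411 0.4357 0.0232]
tin_rib s [316. 201.] [ 0.5754 -0.1634  0.003 ]
tin_rib t [379. 194.] [ 0.5655 -0.1752  0.003 ]
lid_hinge s [273. 216.] [ 0.5937 -0.0031  0.042 ]
lid_hinge s [349. 176.] [ 0.546  -0.2789  0.042 ]
lid_hinge t [314. 180.] [ 0.5915 -0.0041  0.042 ]
   tri lid_hinge [ 0.5926 -0.0035  0.0419] 0.0024
lid_tab s [326. 185.] [ 0.5704 -0.198   0.043 ]
lid_tab t [389. 188.] [ 0.
[... 849 characters left out ...]
215.] [ 0.5669 -0.0891  0.003 ]
nest0 s [293. 224.] [ 0.5619 -0.046   0.003 ]
nest0 s [279. 216.] [ 0.6127 -0.0446  0.003 ]
nest0 t [364. 198.] [ 0.5547 -0.1369  0.003 ]
nest0 t [329. 201.] [ 0.5453 -0.0445  0.003 ]
nest0 t [344. 208.] [ 0.5265 -0.0848  0.003 ]
   tri nest0 [ 0.5541 -0.1389 -0.0047] 0.0058
   tri nest0 [ 0.5108 -0.0843  0.0545] 0.0073
   tri nest0 [ 0.5177 -0.0425  0.1141] 0.0019
   tri nest0 [ 0.5307 -0.0448  0.0529] 0.0041
gear t [ 0.4683 -0.3875  0.    ] []
gear t [ 0.3998 -0.0724  0.    ] [[0.401, -0.0715, 0.0016]]
gear t [ 0.4104 -0.3137  0.    ] [[0.4122, -0.3177, -0.0165]]
gear t [ 0.5577 -0.1413  0.    ] []
gear t [ 0.5767 -0.3199  0.    ] [[0.5732, -0.3201, 0.0043]]
```

```bash
cat >> h.py <<'E'
import os
def cmd():
    if os.path.exists('cmd.json'): return json.load(open('cmd.json'))
    o=bot.get_obs(); return [*map(float,o['ee_pos']),float(o['tcp_rot'][2])]
def plan(wps,step=.045,turn=8.,pad=0):
    """wps: [x,y,z,yaw(,step)] -> prints calls of 5 rows; keeps the commanded pose"""
    cur=np.array(cmd()); rows=[]; p=cur.copy()
    for w in wps:
        st=w[4] if len(w)>4 else step; q=np.array(w[:4],float)
        q[3]=p[3]+(q[3]-p[3]+180)%360-180
        n=max(1,int(np.ceil(max(np.linalg.norm(q[:3]-p[:3])/st,abs(q[3]-p[3])/turn)-1e-6)))
        rows+=[p+(q-p)*i/n for i in range(1,n+1)]; p=q
    rows+=[p]*pad
    while len(rows)%5: rows.append(p)
    for i in range(0,len(rows),5):
        M=R.from_euler('xyz',[180,0,cur[3]],degrees=True).as_matrix(); out=[]
        for r in rows[i:i+5]:
            d=np.round(M.T@(r[:3]-cur[:3]),3); a=round(-np.radians(r[3]-cur[3]),2)
            out.append([*(d+0.).tolist(),a+0.])
        print(json.dumps(out))
        cur=np.array([*(cur[:3]+M@d),cur[3]-np.degrees(a)])
    json.dump(cur.tolist(),open('cmd.json','w'))
def st():
    o=bot.get_obs(); print('t',round(o['time'],2),'tcp',np.round(o['ee_pos'],4),'yaw',round(o['tcp_rot'][2],2),'F',np.round(o['wrist_force'],1),'open',round(o['opening'],4),'g',round(o['grasp_force'],1),'cmd',np.round(cmd(),4))
E
python3 - <<'E'
from h import *
plan([[.569,-.197,.12,83],[.569,-.197,.029,83,.03]],pad=1)
E
```

```text
[[0.042, -0.015, 0.007, -0.1], [0.084, -0.029, 0.013, -0.2], [0.125, -0.044, 0.02, -0.29], [0.167, -0.059, 0.027, -0.39], [0.209, -0.073, 0.033, -0.49]]
[[0.044, 0.006, 0.007, -0.1], [0.088, 0.013, 0.014, -0.2], [0.132, 0.02, 0.02, -0.3], [0.176, 0.027, 0.027, -0.39], [0.219, 0.033, 0.034, -0.49]]
[[0.036, 0.027, 0.006, -0.1], [0.036, 0.027, 0.029, -0.1], [0.036, 0.027, 0.052, -0.1], [0.036, 0.027, 0.075, -0.1], [0.036, 0.027, 0.097, -0.1]]
[[0.0, 0.0, 0.0, 0.0], [0.0, 0.0, 0.0, 0.0], [0.0, 0.0, 0.0, 0.0], [0.0, 0.0, 0.0, 0.0], [0.0, 0.0, 0.0, 0.0]]
```

>>> arm_command:
  series:
    - [0.042,-0.015,0.007,-0.1]
    - [0.084,-0.029,0.013,-0.2]
    - [0.125,-0.044,0.02,-0.29]
    - [0.167,-0.059,0.027,-0.39]
    - [0.209,-0.073,0.033,-0.49]
  hand: 0.06

```text
time: 2.6
ee_pos: [0.3676, -0.3686, 0.1601]
tcp_rot: [180.0, 0.0, 49.4]
wrist_force: [0.9, -0.9, 0.4]
opening: 0.0597
grasp_force: 0.0
```

>>> arm_command:
  series:
    - [0.044,0.006,0.007,-0.1]
    - [0.088,0.013,0.014,-0.2]
    - [0.132,0.02,0.02,-0.3]
    - [0.176,0.027,0.027,-0.39]
    - [0.219,0.033,0.034,-0.49]

```text
time: 3.1
ee_pos: [0.5361, -0.2244, 0.1261]
tcp_rot: [180.0, 0.0, 77.5]
wrist_force: [-0.4, -0.0, 0.6]
opening: 0.0601
grasp_force: 0.0
```

>>> arm_command:
  series:
    - [0.036,0.027,0.006,-0.1]
    - [0.036,0.027,0.029,-0.1]
    - [0.036,0.027,0.052,-0.1]
    - [0.036,0.027,0.075,-0.1]
    - [0.036,0.027,0.097,-0.1]

```text
time: 3.6
ee_pos: [0.569, -0.1965, 0.0281]
tcp_rot: [-180.0, -0.0, 83.0]
wrist_force: [0.6, -0.5, -0.1]
opening: 0.0603
grasp_force: 0.0
```

>>> arm_command:
  series:
    - [0,0,0,0]
    - [0,0,0,0]
    - [0,0,0,0]
    - [0,0,0,0]
    - [0,0,0,0]
  hand: 0.02
  grip_force: 40

```text
time: 4.1
ee_pos: [0.5696, -0.197, 0.0303]
tcp_rot: [179.9, 0.0, 82.9]
wrist_force: [-0.2, 0.2, -0.4]
opening: 0.0201
grasp_force: 0.0
```

Run:
```python
from h import *
st()
s=cam('scene');t=cam('top')
for n,c in(('s',s),('t',t)): print(n,proj(c,[.569,-.197,.043]))
a=cv2.resize(s['color'][150:250,255:405],(800,533),interpolation=cv2.INTER_CUBIC)
b=cv2.resize(t['color'][140:240,300:450],(800,533),interpolation=cv2.INTER_CUBIC)
cv2.imwrite('pics/c1.png',cv2.resize(np.vstack([a,b]),(450,600)))
```

```text
t 4.1 tcp [ 0.5696 -0.197   0.0303] yaw 82.95 F [-0.2  0.2 -0.4] open 0.0201 g 0.0 cmd [ 5.69000e-01 -1.96800e-01  2.93000e-02  8.29511e+01]
s [325.67508768 185.65111797]
t [389.20143903 188.73298482]
```

View pics/c1.png

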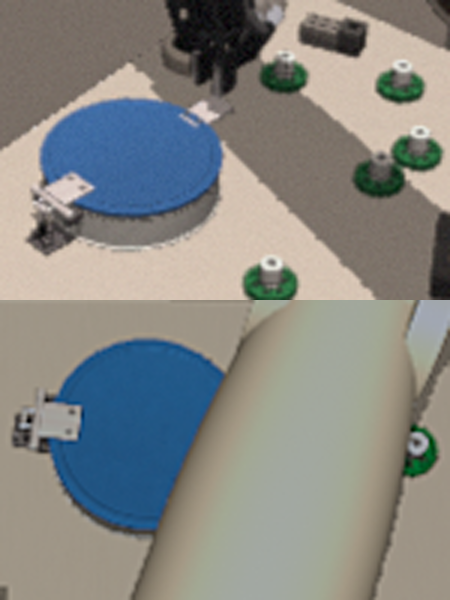

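Run:
```python
from h import *
s=cam('scene')
for z in (.03,.043,.05): print(proj(s,[.5696,-.197,z]))
cv2.imwrite('pics/c2.png',cv2.resize(s['color'][160:205,300:360],(800,600),interpolation=cv2.INTER_CUBIC))
```

```text
[325.41059496 189.17883468]
[325.51160816 185.56770118]
[325.56649686 183.60547827]
```

View pics/c2.png

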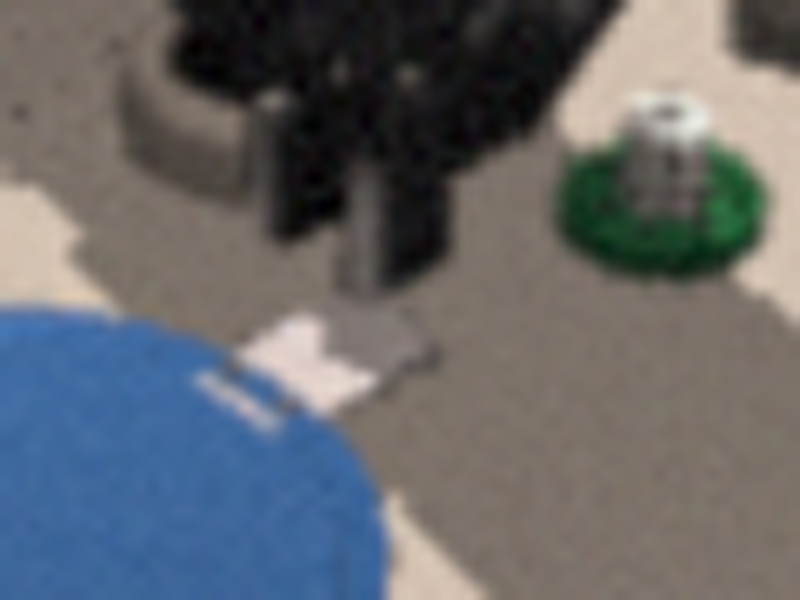

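Run:
```python
from h import *
s=cam('scene');t=cam('top')
print('base',proj(s,[0,0,0]),proj(t,[0,0,0]))
for z in (.03,.05): print(z, at(s,[325,179.7],z).round(3))
for a in (-.0175,.0175): print([proj(s,[.5696+a,-.197,z]).round(1).tolist() for z in (.03,.06)])
plan([[.569,-.197,.012,83,.01]])
```

```text
base [470.02374928 345.47237191] [309.32419927 419.04940631]
0.03 [ 0.599 -0.231  0.03 ]
0.05 [ 0.582 -0.21   0.05 ]
[[330.2, 191.6], [330.5, 183.2]]
[[320.7, 186.8], [320.9, 178.4]]
[[0.0, 0.0, 0.009, 0.0], [0.0, 0.0, 0.017, 0.0], [0.0, 0.0, 0.017, 0.0], [0.0, 0.0, 0.017, 0.0], [0.0, 0.0, 0.017, 0.0]]
```

>>> arm_command:
  series:
    - [0,0,0,0]
    - [0,0,0,0]
    - [0,0,0,0]
    - [0.0,0.0,0.009,0.0]
    - [0.0,0.0,0.017,0.0]
  hand: 0.06

```text
time: 4.85
ee_pos: [0.569, -0.1968, 0.0115]
tcp_rot: [-180.0, 0.0, 83.0]
wrist_force: [-0.1, -0.4, -0.2]
opening: 0.0596
grasp_force: 0.0
```

>>> arm_command:
  series:
    - [0,0,0,0]
    - [0,0,0,0]
    - [0,0,0,0]
    - [0,0,0,0]
    - [0,0,0,0]
  hand: 0.02

```text
time: 5.35
ee_pos: [0.5692, -0.1968, 0.0126]
tcp_rot: [180.0, 0.0, 83.0]
wrist_force: [0.4, 0.2, -0.0]
opening: 0.0198
grasp_force: 0.0
```

Run:
```python
from h import *
st()
s=cam('scene')
cv2.imwrite('pics/c3.png',cv2.resize(s['color'][160:205,300:360],(800,600),interpolation=cv2.INTER_CUBIC))
```

```text
t 5.35 tcp [ 0.5692 -0.1968  0.0126] yaw 82.95 F [ 0.4  0.2 -0. ] open 0.0198 g 0.0 cmd [ 5.69000e-01 -1.96800e-01  1.23000e-02  8.29511e+01]
```

View pics/c3.png

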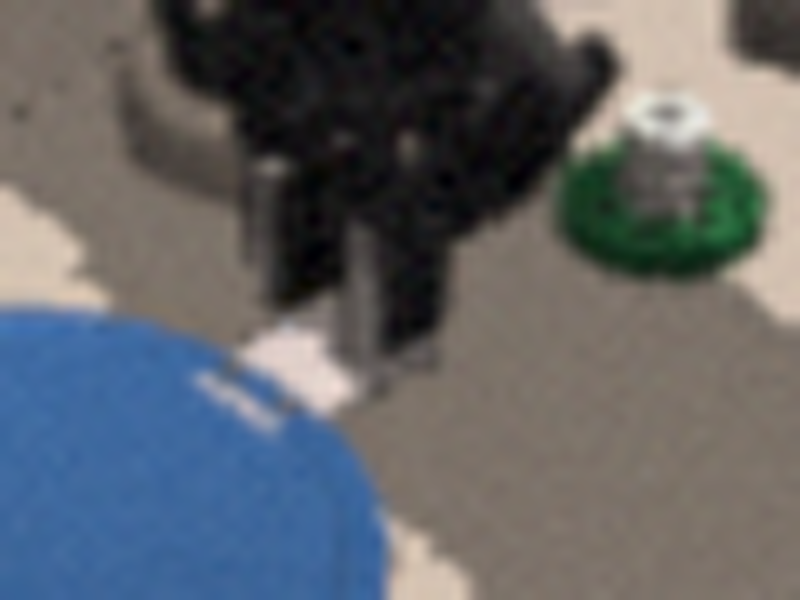

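>>> arm_command:
  series:
    - [0,0,0,0]
    - [0,0,0,0]
    - [0,0,0.003,0]
    - [0,0,0.007,0]
    - [0,0,0.011,0]
  hand: 0.06

```text
time: 5.9
ee_pos: [0.5689, -0.1967, 0.0008]
tcp_rot: [-180.0, -0.0, 83.0]
wrist_force: [0.5, 1.0, 0.1]
opening: 0.0598
grasp_force: 0.0
```

>>> arm_command:
  series:
    - [0,0,0.001,0]
    - [0,0,0.002,0]
    - [0,0,0.003,0]
    - [0,0,0.004,0]
    - [0,0,0.005,0]

```text
time: 6.4
ee_pos: [0.5691, -0.1968, -0.0037]
tcp_rot: [180.0, 0.0, 83.0]
wrist_force: [-0.6, -0.0, -0.3]
opening: 0.0602
grasp_force: 0.0
```

>>> arm_command:
  series:
    - [0,0,0,0]
    - [0,0,0,0]
    - [0,0,0,0]
    - [0,0,0,0]
    - [0,0,0,0]
  hand: 0.015

```text
time: 6.9
ee_pos: [0.5687, -0.1967, -0.0035]
tcp_rot: [-180.0, 0.0, 82.9]
wrist_force: [-6.8, 0.5, 5.4]
opening: 0.0266
grasp_force: 39.5
```

Run:
```python
from h import *
json.dump([.569,-.1968,-.0037,82.9511],open('cmd.json','w'))
st()
s=cam('scene')
cv2.imwrite('pics/c4.png',cv2.resize(s['color'][160:205,300:360],(800,600),interpolation=cv2.INTER_CUBIC))
```

```text
t 6.9 tcp [ 0.5687 -0.1967 -0.0035] yaw 82.95 F [-6.8  0.5  5.4] open 0.0266 g 39.5 cmd [ 5.69000e-01 -1.96800e-01 -3.70000e-03  8.29511e+01]
```

View pics/c4.png

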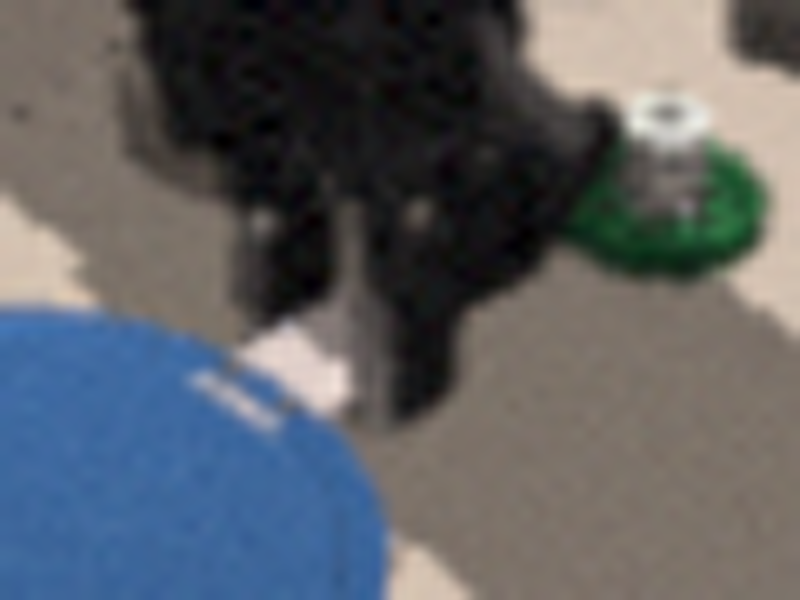

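```bash
sed -i 's/cur=np.array(cmd()); rows=\[\]; p=cur.copy()/cur=np.array(cmd()); rows=[]; p=cur.copy(); wps=[[w[0],w[1],w[2]-ZO,*w[3:]] for w in wps]/; s/^import os$/import os; ZO=.032/' h.py
python3 - <<'E'
from h import *
d=np.array([.121,.993]); r=.195; w=[]
for th in np.linspace(.1,1.5,15):
    xy=np.array([.569,-.1968])+d*r*(1-np.cos(th)); w.append([*xy,.0283+r*np.sin(th),82.95])
plan(w)
E
```

```text
[[0.001, 0.0, -0.019, 0.0], [0.004, 0.0, -0.039, 0.0], [0.009, 0.0, -0.058, 0.0], [0.015, 0.0, -0.076, 0.0], [0.024, 0.0, -0.093, 0.0]]
[[0.01, 0.0, -0.017, 0.0], [0.022, 0.0, -0.033, 0.0], [0.035, 0.0, -0.047, 0.0], [0.05, 0.0, -0.06, 0.0], [0.066, 0.0, -0.071, 0.0]]
[[0.017, 0.0, -0.01, 0.0], [0.034, 0.0, -0.018, 0.0], [0.053, 0.0, -0.024, 0.0], [0.072, 0.0, -0.028, 0.0], [0.091, 0.0, -0.031, 0.0]]
```

>>> arm_command:
  series:
    - [0.001,0.0,-0.019,0.0]
    - [0.004,0.0,-0.039,0.0]
    - [0.009,0.0,-0.058,0.0]
    - [0.015,0.0,-0.076,0.0]
    - [0.024,0.0,-0.093,0.0]

```text
time: 7.45
ee_pos: [0.5715, -0.1721, 0.0887]
tcp_rot: [-179.9, -0.1, 83.0]
wrist_force: [0.5, 3.9, -6.3]
opening: 0.0265
grasp_force: 40.0
```

>>> arm_command:
  series:
    - [0.01,0.0,-0.017,0.0]
    - [0.022,0.0,-0.033,0.0]
    - [0.035,0.0,-0.047,0.0]
    - [0.05,0.0,-0.06,0.0]
    - [0.066,0.0,-0.071,0.0]

```text
time: 7.95
ee_pos: [0.5797, -0.1064, 0.1605]
tcp_rot: [-179.9, 0.0, 82.9]
wrist_force: [-2.8, 3.3, -9.4]
opening: 0.0265
grasp_force: 39.9
```

>>> arm_command:
  series:
    - [0.017,0.0,-0.01,0.0]
    - [0.034,0.0,-0.018,0.0]
    - [0.053,0.0,-0.024,0.0]
    - [0.072,0.0,-0.028,0.0]
    - [0.091,0.0,-0.031,0.0]

```text
time: 8.45
ee_pos: [0.591, -0.0159, 0.1924]
tcp_rot: [180.0, 0.0, 82.9]
wrist_force: [-4.7, 0.6, -7.1]
opening: 0.0259
grasp_force: 39.8
```

>>> arm_command:
  series:
    - [0,0,0,0]
    - [0,0,0,0]
    - [0,0,0,0]
    - [0,0,0,0]
    - [0,0,0,0]
  hand: 0.06

```text
time: 8.95
ee_pos: [0.5913, -0.0176, 0.1915]
tcp_rot: [180.0, 0.0, 82.9]
wrist_force: [-0.0, 1.1, 0.1]
opening: 0.06
grasp_force: 0.0
```

>>> arm_command:
  series:
    - [-0.04,0,-0.02,0]
    - [-0.08,0,-0.02,0]
    - [-0.12,0,-0.02,0]
    - [-0.15,0,-0.02,0]
    - [-0.18,0,-0.02,0]

```text
time: 9.45
ee_pos: [0.5687, -0.1977, 0.2114]
tcp_rot: [180.0, 0.0, 82.9]
wrist_force: [-0.3, 0.4, 0.3]
opening: 0.06
grasp_force: 0.0
```

Run:
```python
from h import *
c=cmd(); M=R.from_euler('xyz',[180,0,c[3]],degrees=True).as_matrix()
c[:3]=(np.array(c[:3])+M@[-.18,0,-.02]).tolist(); json.dump(c,open('cmd.json','w'))
st()
s=cam('scene');t=cam('top')
cv2.imwrite('pics/c5.png',cv2.resize(np.hstack([s['color'][120:320,220:420],t['color'][100:300,230:430]]),(800,400),interpolation=cv2.INTER_CUBIC))
```

```text
t 9.45 tcp [ 0.5687 -0.1977  0.2114] yaw 82.89 F [-0.3  0.4  0.3] open 0.06 g 0.0 cmd [ 0.5691 -0.1958  0.2113 82.9511]
```

View pics/c5.png

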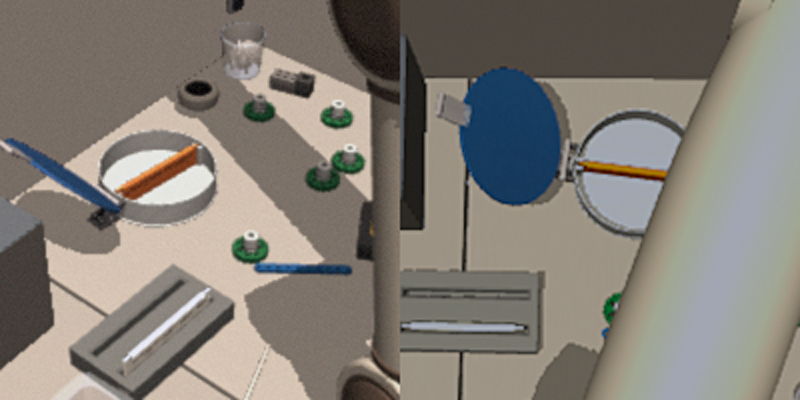

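Run:
```python
from h import *
s=cam('scene');t=cam('top')
for n,c in(('s',s),('t',t)):
    for k in blobs(c,(5,150,60),(18,255,255),40):
        P=np.array([at(c,p,.036)[:2] for p in k]); r=cv2.minAreaRect((P*1000).astype(np.float32)); print('orange',n,k.mean(0).round(),np.round(r[0],1),np.round(r[1],1),round(r[2],1))
    g=cv2.cvtColor(c['color'],cv2.COLOR_BGR2HSV)
    q=proj(c,[.395,.13,.03]).astype(int); 
    i=proj(c,[.395,.06,.03]).astype(int); print(n,'rack px',q,i,g[q[1],q[0]],g[i[1],i[0]],'bench',g[tuple(proj(c,[.33,.13,0]).astype(int)[::-1])])
    for nm,z in (('divider',.003),('tin_rib',.003),('tin_floor',.003),('nest0',.003),('lid_hinge',.042),('rack_slot',.03),('spare_divider',.012)):
        for d in bot.mark_of('scene' if n=='s' else 'top',nm): print(nm,n,round(d['confidence'],2),np.round(d['location']),at(c,d['location'],z)[:2].round(4))
    cv2.imwrite(f'{n}.png',c['color'])
```

```text
orange s [111. 432.] [409.8 627.9] [39.2 10.2] 59.1
orange s [106. 410.] [454.1 610.7] [28.5 54.8] 76.2
orange s [ 86. 389.] [520.6 616.2] [123.5  41.9] 66.2
orange s [300. 206.] [569.1 -93.5] [146.   31.9] 84.5
s rack px [295 283] [314 267] [ 13  25 141] [ 14  28 137] bench [ 12  38 121]
divider s 0.87 [298. 212.] [ 0.583  -0.0918]
divider s 0.74 [302. 215.] [ 0.5675 -0.0914]
divider s 0.3 [315. 203.] [ 0.5721 -0.155 ]
tin_rib s 0.92 [315. 200.] [ 0.5817 -0.1652]
tin_rib s 0.51 [295. 210.] [ 0.5957 -0.0947]
tin_rib s 0.44 [281. 216.] [ 0.6102 -0.0501]
tin_floor s 0.76 [299. 214.] [ 0.578  -0.0903]
tin_floor s 0.62 [311. 223.] [ 0.5252 -0.0815]
tin_floor s 0.17 [289. 279.] [0.4337 0.1109]
nest0 s 0.9 [292. 225.] [ 0.5595 -0.0416]
nest0 s 0.87 [318. 210.] [ 0.5466 -0.1376]
nest0 s 0.79 [311. 225.] [ 0.521 -0.077]
nest0 s 0.78 [287. 204.] [ 0.6313 -0.0998]
nest0 s 0.77 [303. 214.] [ 0.5674 -0.096 ]
nest0 s 0.73 [304. 200.] [ 0.6064 -0.1436]
nest0 s 0.69 [278. 213.] [ 0.6221 -0.054 ]
lid_hinge s 0.91 [269. 216.] [0.6023 0.0026]
rack_slot s 0.85 [290. 280.] [0.413  0.1295]
rack_slot s 0.
[... 234 characters left out ...]
83.0
t rack px [259 255] [287 256] [ 27  22 118] [ 21  21 119] bench [15 42 36]
divider t 0.65 [349. 185.] [ 0.5886 -0.0968]
divider t 0.52 [349. 185.] [ 0.5886 -0.0963]
tin_floor t 0.78 [350. 185.] [ 0.5908 -0.0997]
nest0 t 0.91 [352. 167.] [ 0.6386 -0.1041]
nest0 t 0.82 [330. 200.] [ 0.548  -0.0465]
nest0 t 0.81 [348. 189.] [ 0.5779 -0.0953]
nest0 t 0.76 [363. 200.] [ 0.5503 -0.1329]
nest0 t 0.71 [366. 181.] [ 0.6006 -0.1414]
nest0 t 0.63 [345. 205.] [ 0.5349 -0.0869]
nest0 t 0.59 [330. 180.] [ 0.6035 -0.0473]
lid_hinge t 0.61 [309. 179.] [0.5943 0.0069]
rack_slot t 0.96 [262. 249.] [0.4129 0.1248]
rack_slot t 0.6 [143. 319.] [0.235  0.4125]
spare_divider t 0.47 [258. 262.] [0.3827 0.1369]
```

Run:
```python
from h import *
plan([[.40,-.197,.25,83],[.32,.28,.25,83]])
```

```text
[[-0.005, -0.042, -0.002, 0.0], [-0.011, -0.084, -0.003, 0.0], [-0.016, -0.126, -0.005, 0.0], [-0.022, -0.168, -0.007, 0.0], [0.02, -0.18, -0.007, 0.0]]
[[0.042, -0.013, 0.0, 0.0], [0.084, -0.025, 0.0, 0.0], [0.127, -0.038, 0.0, 0.0], [0.169, -0.05, 0.0, 0.0], [0.211, -0.063, 0.0, 0.0]]
[[0.042, -0.012, 0.0, 0.0], [0.084, -0.025, 0.0, 0.0], [0.126, -0.038, 0.0, 0.0], [0.168, -0.05, 0.0, 0.0], [0.211, -0.063, 0.0, 0.0]]
```

>>> arm_command:
  series:
    - [-0.005,-0.042,-0.002,0.0]
    - [-0.011,-0.084,-0.003,0.0]
    - [-0.016,-0.126,-0.005,0.0]
    - [-0.022,-0.168,-0.007,0.0]
    - [0.02,-0.18,-0.007,0.0]

```text
time: 10.85
ee_pos: [0.3896, -0.157, 0.2189]
tcp_rot: [179.9, 0.1, 82.5]
wrist_force: [1.7, 0.3, -0.3]
opening: 0.0598
grasp_force: 0.0
```

>>> arm_command:
  series:
    - [0.042,-0.013,0.0,0.0]
    - [0.084,-0.025,0.0,0.0]
    - [0.127,-0.038,0.0,0.0]
    - [0.169,-0.05,0.0,0.0]
    - [0.211,-0.063,0.0,0.0]

```text
time: 11.35
ee_pos: [0.3558, 0.0648, 0.2186]
tcp_rot: [179.9, -0.0, 82.9]
wrist_force: [0.8, -0.1, 1.6]
opening: 0.0601
grasp_force: 0.0
```

>>> arm_command:
  series:
    - [0.042,-0.012,0.0,0.0]
    - [0.084,-0.025,0.0,0.0]
    - [0.126,-0.038,0.0,0.0]
    - [0.168,-0.05,0.0,0.0]
    - [0.211,-0.063,0.0,0.0]

```text
time: 11.85
ee_pos: [0.319, 0.2822, 0.2186]
tcp_rot: [180.0, -0.0, 83.0]
wrist_force: [1.5, 0.1, -1.1]
opening: 0.0599
grasp_force: 0.0
```

Run:
```python
from h import *
st()
t=cam('top');s=cam('scene')
for n in('scene','top'):
    c=s if n=='scene' else t
    for nm,z in (('divider',.003),('nest0',.003),('hubgear0',0),('tin_rib',.003)):
        print(nm,n,[(round(d['confidence'],2),at(c,d['location'],z)[:2].round(4).tolist()) for d in bot.mark_of(n,nm)])
for k in blobs(t,(5,150,60),(18,255,255),40):
    P=np.array([at(t,p,.037)[:2] for p in k]); r=cv2.minAreaRect((P*1000).astype(np.float32)); print('orange',k.mean(0).round(),np.round(r[0],1),np.round(r[1],1),round(r[2],1))
for n,c in(('s',s),('t',t)):
    for g in gears(c): print('gear',n,g[0].round(1),g[1].round(4))
o=cv2.resize(t['color'][130:300,220:500],(792,480),interpolation=cv2.INTER_CUBIC)
cv2.imwrite('pics/c6.png',o); cv2.imwrite('t.png',t['color']); cv2.imwrite('s.png',s['color'])
```

```text
t 11.85 tcp [0.319  0.2822 0.2186] yaw 82.97 F [ 1.5  0.1 -1.1] open 0.0599 g 0.0 cmd [ 0.3197  0.2804  0.2183 82.9511]
divider scene [(0.62, [0.5846, -0.1052]), (0.44, [0.5767, -0.1641])]
nest0 scene [(0.98, [0.5242, -0.0807]), (0.9, [0.5669, -0.0942]), (0.89, [0.6157, -0.0549]), (0.75, [0.5597, -0.0489]), (0.74, [0.5446, -0.1365]), (0.72, [0.6034, -0.1462]), (0.63, [0.4091, -0.2534])]
hubgear0 scene [(0.73, [0.414, -0.2551]), (0.67, [0.5709, -0.3237]), (0.61, [0.4049, -0.0692]), (0.59, [0.4031, -0.3024])]
tin_rib scene [(0.91, [0.5803, -0.1635]), (0.3, [0.5769, -0.3273])]
divider top [(0.56, [0.5788, -0.0984])]
nest0 top [(0.97, [0.575, -0.0992]), (0.94, [0.5314, -0.0937]), (0.89, [0.6064, -0.1462]), (0.83, [0.5499, -0.0444]), (0.79, [0.5516, -0.1285]), (0.76, [0.6319, -0.098])]
hubgear0 top [(0.85, [0.4736, -0.3846]), (0.84, [0.4111, -0.3109]), (0.83, [0.3993, -0.0814]), (0.72, [0.4095, -0.254]), (0.54, [0.5661, -0.322])]
tin_rib top [(0.73, [0.5536, -0.1405]), (0.63, [0.5645, -0.1794])]
orange [576. 334.] [ 217.8 -659.7] [264.9 248.7] 5.5
orange [349. 187.] [577.  -94.9] [139.1  12.9] 83.0
gear s [155.7 290.2] [0.6502 0.3469 0.0162]
gear s [141.7 277.7] [0.7101 0.3431 0.0272]
gear s [124. 267.] [0.7733 0.3495 0.0179]
gear s [344.6 245.1] [ 0.4031 -0.0722  0.0229]
gear s [387.  205.6] [ 0.4062 -0.2804  0.0431]
gear s [387.8 178.8] [ 0.478  -0.3859  0.023 ]
gear s [349.4 175.8] [ 0.578  -0.3231  0.0227]
gear t [340.  254.8] [ 0.4033 -0.074   0.0221]
gear t [432.7 254.6] [ 0.4065 -0.3101  0.0224]
gear t [411. 252.] [ 0.4123 -0.2549  0.0222]
gear t [462.3 227.1] [ 0.4787 -0.3886  0.0226]
gear t [436.3 189.7] [ 0.5778 -0.3252  0.0225]
gear t [143.5 164.5] [0.6411 0.4357 0.0232]
```

View pics/c6.png

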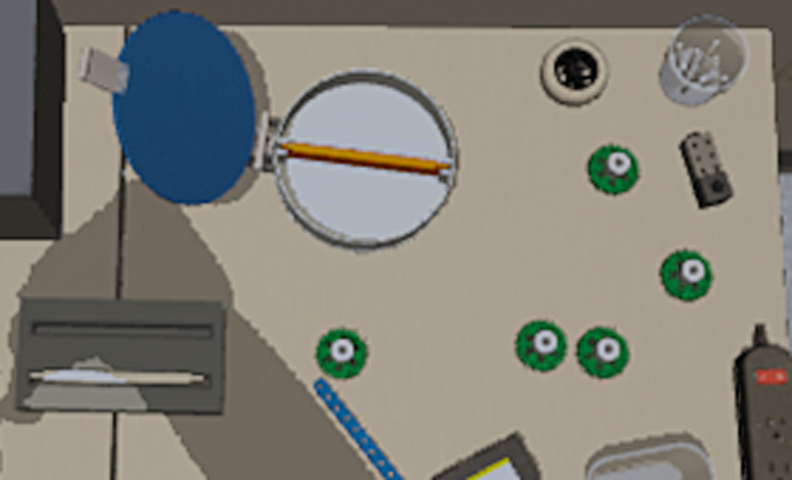

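Run:
```python
from h import *
import pickle
t=cam('top');s=cam('scene')
f=lambda u,v:[220+u*280/792,130+v*170/480]
for p,z in (((365.5,159),.04),((365.5,157),.04)): print('tin',at(t,f(*p),z).round(4))
a=at(t,f(32,328),.03);b=at(t,f(212,331),.03);print('slot',a.round(4),b.round(4),((a+b)/2).round(4),np.degrees(np.arctan2(*(a-b)[:2])),np.linalg.norm(a-b))
C=[at(t,f(*p),.03)[:2] for p in ((22,299),(225,303),(222,413),(18,409))]
print('rack',np.round(C,4).tolist(),np.mean(C,0).round(4),[np.linalg.norm(C[i]-C[i-1]).round(4) for i in range(4)])
# slot in scene: dark line in the rack top
g=cv2.cvtColor(s['color'],cv2.COLOR_BGR2GRAY)
q=[proj(s,[x,y,.03]) for x,y in ((.45,.04),(.45,.22),(.34,.22),(.34,.04))]
u0,v0=np.min(q,0).astype(int);u1,v1=np.max(q,0).astype(int);print(u0,v0,u1,v1)
cv2.imwrite('pics/c7.png',cv2.resize(s['color'][v0:v1,u0:u1],(800,600),interpolation=cv2.INTER_CUBIC))
```

```text
tin [ 0.5755 -0.0954  0.04  ]
tin [ 0.5773 -0.0954  0.04  ]
slot [0.4192 0.2023 0.03  ] [0.418  0.0411 0.03  ] [0.4186 0.1217 0.03  ] 0.4364660060841792 0.16115300817967082
rack [[0.4456, 0.2124], [0.4436, 0.0299], [0.3446, 0.0309], [0.3463, 0.2117]] [0.395  0.1212] [np.float64(0.0992), np.float64(0.1824), np.float64(0.099), np.float64(0.1808)]
252 252 337 318
```

View pics/c7.png

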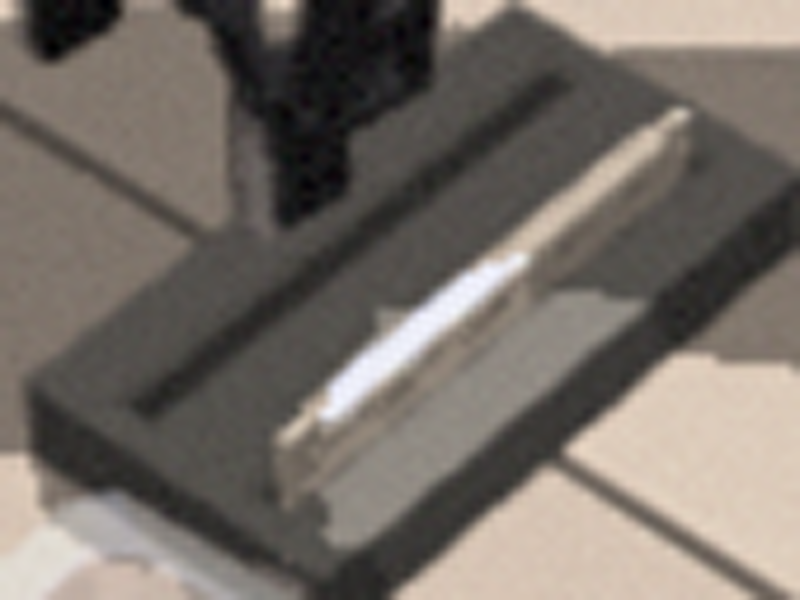

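Run:
```python
from h import *
plan([[.40,.05,.2,83],[.42,-.06,.2,83],[.579,-.094,.15,83],[.579,-.094,.019,83,.03]])
```

```text
[[-0.036, 0.018, 0.008, 0.0], [-0.073, 0.036, 0.017, 0.0], [-0.109, 0.054, 0.025, 0.0], [-0.146, 0.072, 0.034, 0.0], [-0.182, 0.09, 0.042, 0.0]]
[[-0.037, 0.018, 0.008, 0.0], [-0.072, 0.029, 0.008, 0.0], [-0.108, 0.04, 0.008, 0.0], [-0.144, 0.051, 0.008, 0.0], [-0.147, 0.092, 0.021, 0.0]]
[[-0.004, 0.04, 0.012, 0.0], [-0.007, 0.081, 0.025, 0.0], [-0.011, 0.121, 0.037, 0.0], [-0.011, 0.121, 0.064, 0.0], [-0.011, 0.121, 0.09, 0.0]]
[[0.0, 0.0, 0.026, 0.0], [0.0, 0.0, 0.052, 0.0], [0.0, 0.0, 0.078, 0.0], [0.0, 0.0, 0.078, 0.0], [0.0, 0.0, 0.078, 0.0]]
```

>>> arm_command:
  series:
    - [-0.036,0.018,0.008,0.0]
    - [-0.073,0.036,0.017,0.0]
    - [-0.109,0.054,0.025,0.0]
    - [-0.146,0.072,0.034,0.0]
    - [-0.182,0.09,0.042,0.0]
  hand: 0.05

```text
time: 12.95
ee_pos: [0.3869, 0.0869, 0.1761]
tcp_rot: [180.0, -0.0, 82.9]
wrist_force: [0.2, 1.2, -0.9]
opening: 0.0498
grasp_force: 0.0
```

>>> arm_command:
  series:
    - [-0.037,0.018,0.008,0.0]
    - [-0.072,0.029,0.008,0.0]
    - [-0.108,0.04,0.008,0.0]
    - [-0.144,0.051,0.008,0.0]
    - [-0.147,0.092,0.021,0.0]

```text
time: 13.45
ee_pos: [0.4594, -0.0722, 0.1579]
tcp_rot: [179.8, 0.1, 82.7]
wrist_force: [1.5, -0.5, 0.5]
opening: 0.05
grasp_force: 0.0
```

>>> arm_command:
  series:
    - [-0.004,0.04,0.012,0.0]
    - [-0.007,0.081,0.025,0.0]
    - [-0.011,0.121,0.037,0.0]
    - [-0.011,0.121,0.064,0.0]
    - [-0.011,0.121,0.09,0.0]

```text
time: 13.95
ee_pos: [0.5794, -0.0949, 0.0634]
tcp_rot: [-179.9, -0.0, 82.9]
wrist_force: [-0.3, -0.5, -0.2]
opening: 0.05
grasp_force: 0.0
```

>>> arm_command:
  series:
    - [0.0,0.0,0.026,0.0]
    - [0.0,0.0,0.052,0.0]
    - [0.0,0.0,0.078,0.0]
    - [0.0,0.0,0.078,0.0]
    - [0.0,0.0,0.078,0.0]

```text
time: 14.45
ee_pos: [0.5785, -0.0944, -0.0123]
tcp_rot: [-180.0, -0.0, 82.9]
wrist_force: [-0.1, -0.3, 0.8]
opening: 0.0501
grasp_force: 0.0
```

>>> arm_command:
  series:
    - [0,0,0,0]
    - [0,0,0,0]
    - [0,0,0,0]
    - [0,0,0,0]
    - [0,0,0,0]
  hand: 0
  grip_force: 30

```text
time: 14.95
ee_pos: [0.5798, -0.0943, -0.0113]
tcp_rot: [179.8, 0.0, 83.0]
wrist_force: [1.3, -0.9, 6.2]
opening: 0.0077
grasp_force: 30.8
```

```bash
python3 -c "
from h import *
st()"
```

```text
t 14.95 tcp [ 0.5798 -0.0943 -0.0113] yaw 82.95 F [ 1.3 -0.9  6.2] open 0.0077 g 30.8 cmd [ 5.78700e-01 -9.42000e-02 -1.27000e-02  8.29511e+01]
```

Run:
```python
from h import *
plan([[.579,-.094,.07,83,.02],[.579,-.094,.14,83,.04],[.42,-.06,.14,86],[.418,.123,.14,89.5],[.418,.123,.075,89.5,.03]],pad=2)
```

```text
[[0.0, 0.0, -0.017, 0.0], [0.0, 0.0, -0.034, 0.0], [0.0, 0.0, -0.051, 0.0], [0.0, 0.0, -0.086, 0.0], [0.0, 0.0, -0.121, 0.0]]
[[0.004, -0.04, 0.0, -0.01], [0.007, -0.081, 0.0, -0.03], [0.011, -0.121, 0.0, -0.04], [0.014, -0.162, 0.0, -0.05], [0.051, -0.167, 0.0, -0.07]]
[[0.036, -0.002, 0.0, -0.01], [0.073, -0.004, 0.0, -0.02], [0.109, -0.007, 0.0, -0.03], [0.146, -0.009, 0.0, -0.04], [0.146, -0.009, 0.022, -0.04]]
[[0.0, 0.0, 0.022, 0.0], [0.0, 0.0, 0.043, 0.0], [0.0, 0.0, 0.043, 0.0], [0.0, 0.0, 0.043, 0.0], [0.0, 0.0, 0.043, 0.0]]
```

>>> arm_command:
  series:
    - [0.0,0.0,-0.017,0.0]
    - [0.0,0.0,-0.034,0.0]
    - [0.0,0.0,-0.051,0.0]
    - [0.0,0.0,-0.086,0.0]
    - [0.0,0.0,-0.121,0.0]

```text
time: 15.45
ee_pos: [0.5779, -0.094, 0.1088]
tcp_rot: [-179.9, -0.0, 83.0]
wrist_force: [1.0, -0.3, 0.3]
opening: 0.0079
grasp_force: 30.9
```

>>> arm_command:
  series:
    - [0.004,-0.04,0.0,-0.01]
    - [0.007,-0.081,0.0,-0.03]
    - [0.011,-0.121,0.0,-0.04]
    - [0.014,-0.162,0.0,-0.05]
    - [0.051,-0.167,0.0,-0.07]

```text
time: 15.95
ee_pos: [0.4157, -0.0244, 0.1087]
tcp_rot: [-180.0, 0.0, 86.8]
wrist_force: [2.9, 0.3, 0.2]
opening: 0.0084
grasp_force: 30.9
```

>>> arm_command:
  series:
    - [0.036,-0.002,0.0,-0.01]
    - [0.073,-0.004,0.0,-0.02]
    - [0.109,-0.007,0.0,-0.03]
    - [0.146,-0.009,0.0,-0.04]
    - [0.146,-0.009,0.022,-0.04]

```text
time: 16.45
ee_pos: [0.419, 0.127, 0.0883]
tcp_rot: [179.8, -0.1, 89.5]
wrist_force: [-0.1, -0.5, -0.8]
opening: 0.0076
grasp_force: 31.0
```

>>> arm_command:
  series:
    - [0.0,0.0,0.022,0.0]
    - [0.0,0.0,0.043,0.0]
    - [0.0,0.0,0.043,0.0]
    - [0.0,0.0,0.043,0.0]
    - [0.0,0.0,0.043,0.0]

```text
time: 16.95
ee_pos: [0.4186, 0.1233, 0.0446]
tcp_rot: [179.9, -0.0, 89.2]
wrist_force: [-0.2, -0.7, 0.2]
opening: 0.008
grasp_force: 30.9
```

Run:
```python
from h import *
st()
s=cam('scene');t=cam('top')
a=cv2.resize(s['color'][240:320,250:345],(713,600),interpolation=cv2.INTER_CUBIC)
cv2.imwrite('pics/c8.png',a)
for k in blobs(s,(5,150,60),(18,255,255),100): print(k.mean(0).round(),k.min(0),k.max(0))
for y in (-.076,.076):
    print('bottom end expected',proj(s,[.418,.123+y,.06]).round(1),'bead end',proj(s,[.418,.123+y*65/76,.096]).round(1), 'slot end',proj(s,[.418,.123+y*79/76,.03]).round(1))
```

```text
t 16.95 tcp [0.4186 0.1233 0.0446] yaw 89.24 F [-0.2 -0.7  0.2] open 0.008 g 30.9 cmd [4.17900e-01 1.23200e-01 4.33000e-02 8.92536e+01]
[105. 410.] [ 93. 397.] [116. 421.]
[103. 386.] [ 90. 375.] [114. 394.]
[288. 266.] [267. 248.] [310. 286.]
bottom end expected [311.1 251.2] bead end [308.2 243. ] slot end [311.8 259.2]
bottom end expected [268.1 287. ] bead end [270.6 273.5] slot end [267.9 296.4]
```

View pics/c8.png

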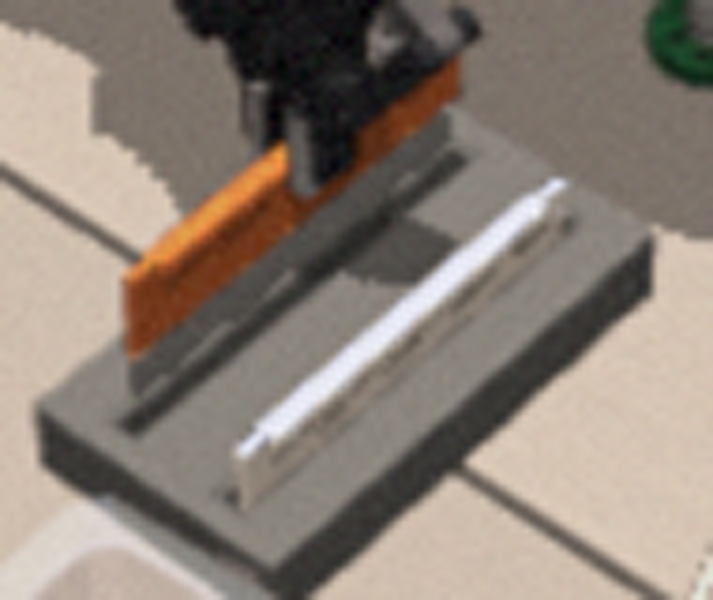

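>>> arm_command:
  series:
    - [0.001,0.0,0.012,-0.005]
    - [0.001,0.0,0.024,-0.005]
    - [0.001,0.0,0.03,-0.005]
    - [0.001,0.0,0.034,-0.005]
    - [0.001,0.0,0.038,-0.005]

```text
time: 17.55
ee_pos: [0.4178, 0.1242, 0.0048]
tcp_rot: [-180.0, 0.0, 89.5]
wrist_force: [-0.5, 0.1, -0.7]
opening: 0.0081
grasp_force: 30.9
```

>>> arm_command:
  series:
    - [0,0,0,0]
    - [0,0,0.002,0]
    - [0,0,0.005,0]
    - [0,0,0.008,0]
    - [0,0,0.008,0]

```text
time: 18.05
ee_pos: [0.4184, 0.1243, -0.0024]
tcp_rot: [179.9, -0.0, 89.5]
wrist_force: [0.3, -0.0, 3.5]
opening: 0.008
grasp_force: 31.4
```

>>> arm_command:
  series:
    - [0,0,0,0]
    - [0,0,0,0]
    - [0,0,-0.02,0]
    - [0,0,-0.05,0]
    - [0,0,-0.1,0]
  hand: 0.03

```text
time: 18.55
ee_pos: [0.4162, 0.1237, 0.0959]
tcp_rot: [-179.7, 0.1, 89.5]
wrist_force: [0.4, -0.1, -0.1]
opening: 0.0301
grasp_force: 0.0
```

>>> arm_command:
  series:
    - [0,0,-0.03,0]
    - [0,0,-0.05,0]
    - [0,0,-0.05,0]
    - [0,0,-0.05,0]
    - [0,0,-0.05,0]

```text
time: 19.05
ee_pos: [0.4174, 0.1241, 0.1459]
tcp_rot: [-179.9, 0.0, 89.5]
wrist_force: [1.0, 0.7, -0.8]
opening: 0.0301
grasp_force: 0.0
```

Run:
```python
from h import *
o=bot.get_obs(); json.dump([.4180,.1242,float(round(o['ee_pos'][2],4)),89.54],open('cmd.json','w')); st()
s=cam('scene');t=cam('top')
for n,c in(('s',s),('t',t)):
    g=cv2.GaussianBlur(cv2.cvtColor(c['color'],cv2.COLOR_BGR2GRAY).astype(np.float32),(0,0),.8)
    G=np.hypot(cv2.Sobel(g,cv2.CV_32F,1,0),cv2.Sobel(g,cv2.CV_32F,0,1))
    a=np.radians(np.arange(0,360,3)); a=a[np.abs((np.degrees(a)-83+180)%360-180)>35]
    def score(v,r):
        P=np.array([proj(c,[v[0]+r*np.cos(b),v[1]+r*np.sin(b),.04]) for b in a]).astype(np.float32)
        return cv2.remap(G,P[None,:,0],P[None,:,1],cv2.INTER_LINEAR).mean()
    for r in (.08,.082):
        b=max(((score((x,y),r),x,y) for x in np.arange(.568,.592,.001) for y in np.arange(-.106,-.082,.001)))
        print(n,r,np.round(b,4))
    for g in gears(c): print('gear',n,g[1].round(4))
    for k in blobs(c,(5,150,60),(18,255,255),60):
        P=np.array([at(c,p,.044)[:2] for p in k]); r=cv2.minAreaRect((P*1000).astype(np.float32)); print('orange',n,k.mean(0).round(),np.round(r[0],1),np.round(r[1],1),round(r[2],1))
    cv2.imwrite(n+'.png',c['color'])
x=np.hstack([s['color'][150:330,230:410],t['color'][150:330,220:400]])
cv2.imwrite('pics/c9.png',cv2.resize(x,(800,400),interpolation=cv2.INTER_CUBIC))
```

```text
t 19.05 tcp [0.4174 0.1241 0.1459] yaw 89.54 F [ 1.   0.7 -0.8] open 0.0301 g 0.0 cmd [ 0.418   0.1242  0.1459 89.54  ]
s 0.08 [ 1.718459e+02  5.800000e-01 -9.000000e-02]
s 0.082 [ 1.796474e+02  5.820000e-01 -8.900000e-02]
gear s [0.6505 0.3469 0.0161]
gear s [0.7101 0.3431 0.0272]
gear s [0.7734 0.3497 0.0178]
gear s [ 0.4026 -0.0721  0.0233]
gear s [ 0.409  -0.2786  0.0435]
gear s [ 0.478 -0.386  0.023]
gear s [ 0.5778 -0.3233  0.0229]
orange s [105. 410.] [449.  610.4] [27.1 54.8] 79.5
orange s [104. 386.] [498.  578.4] [34.6 39.6] 62.7
orange s [289. 276.] [415.8 129.8] [161.4  17.1] 89.4
t 0.08 [ 2.094168e+02  5.790000e-01 -9.300000e-02]
t 0.082 [ 1.65321e+02  5.80000e-01 -9.10000e-02]
gear t [ 0.4066 -0.3102  0.0225]
gear t [ 0.4034 -0.0738  0.0222]
gear t [ 0.4123 -0.2549  0.0222]
gear t [ 0.4789 -0.3889  0.0225]
gear t [ 0.5779 -0.3251  0.0226]
gear t [0.6411 0.4357 0.0232]
orange t [609. 301.] [ 292.3 -727.2] [100.1  13.6] 45.0
orange t [580. 332.] [ 219.  -661.4] [257.  265.2] 84.1
```

View pics/c9.png

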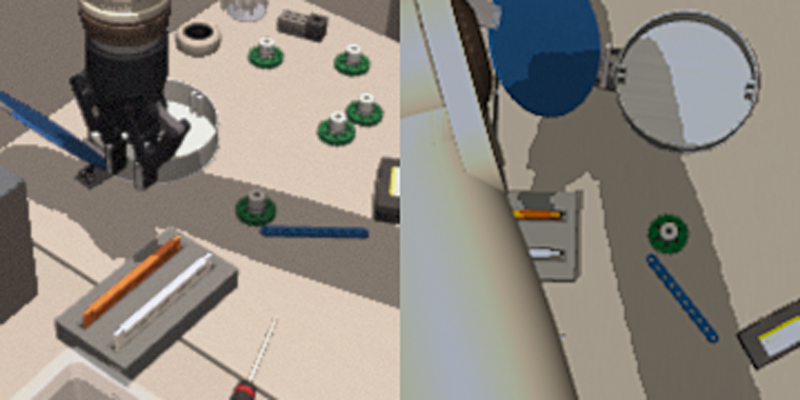

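Run:
```python
from h import *
plan([[.403,-.073,.11,-7],[.403,-.073,.012,-7,.03]],pad=2,turn=8.4)
```

```text
[[-0.016, -0.001, 0.006, 0.14], [-0.033, -0.002, 0.011, 0.28], [-0.049, -0.003, 0.017, 0.42], [-0.066, -0.004, 0.023, 0.56], [-0.082, -0.006, 0.028, 0.7]]
[[-0.013, 0.01, 0.006, 0.14], [-0.026, 0.02, 0.012, 0.28], [-0.04, 0.03, 0.017, 0.42], [-0.053, 0.039, 0.023, 0.56], [-0.066, 0.049, 0.029, 0.7]]
[[-0.004, 0.016, 0.005, 0.14], [-0.008, 0.032, 0.011, 0.28], [-0.008, 0.032, 0.035, 0.28], [-0.008, 0.032, 0.06, 0.28], [-0.008, 0.032, 0.084, 0.28]]
[[0.0, 0.0, 0.025, 0.0], [0.0, 0.0, 0.025, 0.0], [0.0, 0.0, 0.025, 0.0], [0.0, 0.0, 0.025, 0.0], [0.0, 0.0, 0.025, 0.0]]
```

>>> arm_command:
  series:
    - [-0.016,-0.001,0.006,0.14]
    - [-0.033,-0.002,0.011,0.28]
    - [-0.049,-0.003,0.017,0.42]
    - [-0.066,-0.004,0.023,0.56]
    - [-0.082,-0.006,0.028,0.7]
  hand: 0.045

```text
time: 19.65
ee_pos: [0.4108, 0.0416, 0.1181]
tcp_rot: [-179.9, 0.1, 49.1]
wrist_force: [0.0, -0.1, 0.4]
opening: 0.0451
grasp_force: 0.0
```

>>> arm_command:
  series:
    - [-0.013,0.01,0.006,0.14]
    - [-0.026,0.02,0.012,0.28]
    - [-0.04,0.03,0.017,0.42]
    - [-0.053,0.039,0.023,0.56]
    - [-0.066,0.049,0.029,0.7]

```text
time: 20.15
ee_pos: [0.405, -0.0403, 0.0893]
tcp_rot: [-180.0, 0.1, 9.0]
wrist_force: [0.3, 0.3, -0.2]
opening: 0.0449
grasp_force: 0.0
```

>>> arm_command:
  series:
    - [-0.004,0.016,0.005,0.14]
    - [-0.008,0.032,0.011,0.28]
    - [-0.008,0.032,0.035,0.28]
    - [-0.008,0.032,0.06,0.28]
    - [-0.008,0.032,0.084,0.28]

```text
time: 20.65
ee_pos: [0.4023, -0.0727, 0.0046]
tcp_rot: [-180.0, 0.1, -6.7]
wrist_force: [-0.2, 0.4, 0.2]
opening: 0.0448
grasp_force: 0.0
```

>>> arm_command:
  series:
    - [0.0,0.0,0.01,0.0]
    - [0.0,0.0,0.02,0.0]
    - [0.0,0.0,0.025,0.0]
    - [0.0,0.0,0.025,0.0]
    - [0.0,0.0,0.025,0.0]

```text
time: 21.15
ee_pos: [0.4034, -0.0727, -0.018]
tcp_rot: [180.0, -0.1, -6.7]
wrist_force: [-1.1, 0.1, 0.2]
opening: 0.0449
grasp_force: 0.0
```

>>> arm_command:
  series:
    - [0,0,0,0]
    - [0,0,0,0]
    - [0,0,0,0]
    - [0,0,0,0]
    - [0,0,0,0]
  hand: 0.01
  grip_force: 35

```text
time: 21.65
ee_pos: [0.4034, -0.0727, -0.018]
tcp_rot: [180.0, -0.1, -6.7]
wrist_force: [-1.4, 0.0, 6.8]
opening: 0.018
grasp_force: 34.1
```

Run:
```python
from h import *
st()
s=cam('scene')
print([(proj(s,[.403,-.073,z])-[310,200]).round(1) for z in (0,.012,.03)])
cv2.imwrite('pics/c10.png',cv2.resize(s['color'][200:260,310:390],(800,600),interpolation=cv2.INTER_CUBIC))
```

```text
t 21.65 tcp [ 0.4034 -0.0727 -0.018 ] yaw -6.72 F [-1.4  0.   6.8] open 0.018 g 34.1 cmd [ 0.4029 -0.0726 -0.0201 -6.7169]
[array([34.7, 45.6]), array([35. , 42.3]), array([35.3, 37.3])]
```

View pics/c10.png

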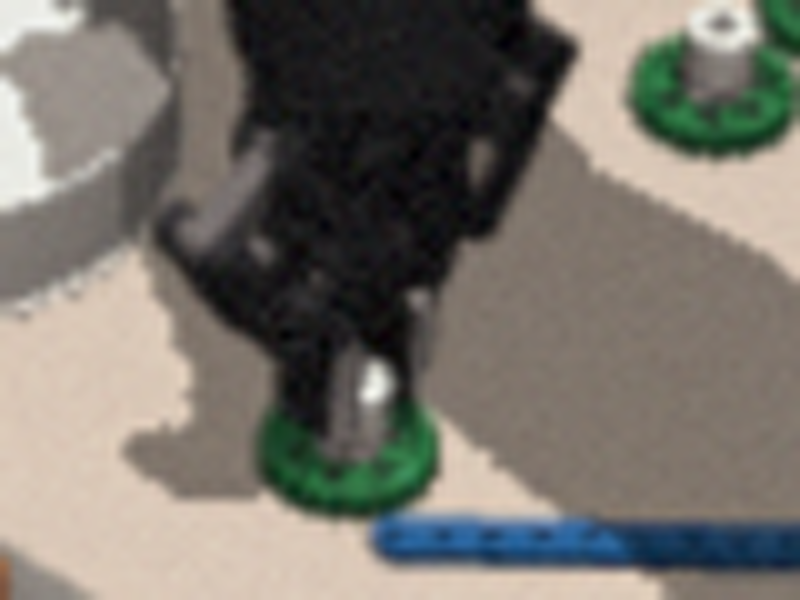

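Run:
```python
from h import *
plan([[.403,-.073,.1,-7],[.5284,-.0867,.1,-7],[.5284,-.0867,.0165,-7,.03]],pad=2)
```

```text
[[0.0, 0.0, -0.044, 0.0], [0.0, 0.0, -0.088, 0.0], [0.042, 0.0, -0.088, 0.0], [0.084, 0.0, -0.088, 0.0], [0.126, -0.001, -0.088, 0.0]]
[[0.0, 0.0, 0.028, 0.0], [0.0, 0.0, 0.056, 0.0], [0.0, 0.0, 0.083, 0.0], [0.0, 0.0, 0.083, 0.0], [0.0, 0.0, 0.083, 0.0]]
```

>>> arm_command:
  series:
    - [0.0,0.0,-0.044,0.0]
    - [0.0,0.0,-0.088,0.0]
    - [0.042,0.0,-0.088,0.0]
    - [0.084,0.0,-0.088,0.0]
    - [0.126,-0.001,-0.088,0.0]

```text
time: 22.2
ee_pos: [0.53, -0.0866, 0.0699]
tcp_rot: [180.0, -0.1, -6.7]
wrist_force: [0.6, 0.1, -0.3]
opening: 0.0183
grasp_force: 34.3
```

>>> arm_command:
  series:
    - [0,0,0,0]
    - [0.0,0.0,0.03,0.0]
    - [0.0,0.0,0.06,0.0]
    - [0.0,0.0,0.075,0.0]
    - [0.0,0.0,0.083,0.0]

```text
time: 22.7
ee_pos: [0.5275, -0.0862, -0.0146]
tcp_rot: [-180.0, 0.1, -6.7]
wrist_force: [0.4, -0.2, -0.6]
opening: 0.0179
grasp_force: 34.4
```

>>> arm_command:
  series:
    - [0,0,0,0]
    - [0,0,0,0]
    - [0,0,0,0]
    - [0,0,0,0]
    - [0,0,0,0]
  hand: 0.03

```text
time: 23.2
ee_pos: [0.5285, -0.0864, -0.0131]
tcp_rot: [180.0, -0.0, -6.7]
wrist_force: [-0.1, -0.9, 0.2]
opening: 0.0304
grasp_force: 0.0
```

Run:
```python
from h import *
st()
plan([[.5284,-.0867,.12,-7,.04],[.5,-.2,.14,-7],[.578,-.3238,.11,-7],[.578,-.3238,.012,-7,.03]],pad=2)
```

```text
t 23.2 tcp [ 0.5285 -0.0864 -0.0131] yaw -6.71 F [-0.1 -0.9  0.2] open 0.0304 g 0.0 cmd [ 0.5282 -0.0864 -0.0151 -6.7169]
[[0.0, 0.0, -0.034, 0.0], [0.0, 0.0, -0.069, 0.0], [0.0, 0.0, -0.103, 0.0], [-0.005, 0.039, -0.11, 0.0], [-0.01, 0.078, -0.116, 0.0]]
[[-0.005, 0.038, -0.007, 0.0], [0.018, 0.067, 0.0, 0.0], [0.041, 0.095, 0.008, 0.0], [0.064, 0.124, 0.015, 0.0], [0.087, 0.152, 0.023, 0.0]]
[[0.0, 0.0, 0.024, 0.0], [0.0, 0.0, 0.049, 0.0], [0.0, 0.0, 0.073, 0.0], [0.0, 0.0, 0.098, 0.0], [0.0, 0.0, 0.098, 0.0]]
[[0.0, 0.0, 0.0, 0.0], [0.0, 0.0, 0.0, 0.0], [0.0, 0.0, 0.0, 0.0], [0.0, 0.0, 0.0, 0.0], [0.0, 0.0, 0.0, 0.0]]
```

>>> arm_command:
  series:
    - [0.0,0.0,-0.034,0.0]
    - [0.0,0.0,-0.069,0.0]
    - [0.0,0.0,-0.103,0.0]
    - [-0.005,0.039,-0.11,0.0]
    - [-0.01,0.078,-0.116,0.0]

```text
time: 23.7
ee_pos: [0.5098, -0.1631, 0.1041]
tcp_rot: [180.0, -0.1, -6.6]
wrist_force: [-0.1, -0.2, -0.3]
opening: 0.0303
grasp_force: 0.0
```

```bash
cat >> h.py <<'E'
def look():
    for n in ('scene','top'):
        c=cam(n)
        for g in gears(c):
            if g[1][1]<.2: print('gear',n,g[1].round(4), 'tin-z' if np.hypot(g[1][0]-.58,g[1][1]+.093)<.08 else '', circ(c,cv2.convexHull(np.array([proj(c,[g[1][0]+g[1][2]*np.cos(a),g[1][1]+g[1][2]*np.sin(a),.006]) for a in np.arange(0,6.28,.3)]).astype(np.float32)).reshape(-1,2),.009).round(4)[:2])
    st()
E
python3 -c "
from h import *
look()"
```

```text
gear scene [ 0.4087 -0.2785  0.0435]  [ 0.4069 -0.2753]
gear scene [ 0.478  -0.3859  0.023 ]  [ 0.476  -0.3823]
gear scene [ 0.5772 -0.3225  0.0229]  [ 0.5748 -0.3191]
gear top [ 0.4064 -0.31    0.0225]  [ 0.4059 -0.3093]
gear top [ 0.4787 -0.3887  0.0227]  [ 0.4781 -0.3878]
gear top [ 0.5297 -0.0857  0.0209] tin-z [ 0.529  -0.0856]
gear top [ 0.5768 -0.3269  0.0211]  [ 0.5759 -0.3262]
t 23.8 tcp [ 0.5088 -0.166   0.1037] yaw -6.9 F [-0.9 -0.1 -0.2] open 0.0302 g 0.0 cmd [ 0.5778 -0.3238 -0.0201 -6.7169]
```

>>> arm_command:
  series:
    - [-0.005,0.038,-0.007,0.0]
    - [0.018,0.067,0.0,0.0]
    - [0.041,0.095,0.008,0.0]
    - [0.064,0.124,0.015,0.0]
    - [0.087,0.152,0.023,0.0]
  hand: 0.045

```text
time: 24.3
ee_pos: [0.5786, -0.3248, 0.0791]
tcp_rot: [-180.0, -0.0, -6.7]
wrist_force: [0.6, 0.2, 0.3]
opening: 0.0448
grasp_force: 0.0
```

>>> arm_command:
  series:
    - [0.0,0.0,0.024,0.0]
    - [0.0,0.0,0.049,0.0]
    - [0.0,0.0,0.073,0.0]
    - [0.0,0.0,0.09,0.0]
    - [0.0,0.0,0.098,0.0]

```text
time: 24.8
ee_pos: [0.5769, -0.3229, -0.0209]
tcp_rot: [-179.9, 0.2, -6.7]
wrist_force: [0.4, 0.7, -0.3]
opening: 0.045
grasp_force: 0.0
```

>>> arm_command:
  series:
    - [0,0,0,0]
    - [0,0,0,0]
    - [0,0,0,0]
    - [0,0,0,0]
    - [0,0,0,0]
  hand: 0.01

```text
time: 25.3
ee_pos: [0.5782, -0.324, -0.0179]
tcp_rot: [180.0, -0.1, -6.7]
wrist_force: [0.1, -0.8, 3.4]
opening: 0.0177
grasp_force: 34.3
```

Run:
```python
from h import *
st()
plan([[.578,-.3238,.1,-7],[.6316,-.0993,.1,-7],[.6316,-.0993,.0165,-7,.028]],pad=2)
print()
plan([[.6316,-.0993,.12,-7,.04],[.56,-.24,.15,113],[.4783,-.3873,.11,113],[.4783,-.3873,.012,113,.03]],turn=8.4)
```

```text
t 25.3 tcp [ 0.5782 -0.324  -0.0179] yaw -6.72 F [ 0.1 -0.8  3.4] open 0.0177 g 34.3 cmd [ 0.5778 -0.3238 -0.0201 -6.7169]
[[0.0, 0.0, -0.044, 0.0], [0.0, 0.0, -0.088, 0.0], [0.005, -0.038, -0.088, 0.0], [0.009, -0.076, -0.088, 0.0], [0.014, -0.115, -0.088, 0.0]]
[[0.004, -0.038, 0.0, 0.0], [0.009, -0.076, 0.0, 0.0], [0.013, -0.114, 0.0, 0.0], [0.013, -0.114, 0.028, 0.0], [0.013, -0.114, 0.056, 0.0]]
[[0.0, 0.0, 0.027, 0.0], [0.0, 0.0, 0.027, 0.0], [0.0, 0.0, 0.027, 0.0], [0.0, 0.0, 0.027, 0.0], [0.0, 0.0, 0.027, 0.0]]

[[0.0, 0.0, -0.034, 0.0], [0.0, 0.0, -0.069, 0.0], [0.0, 0.0, -0.103, 0.0], [-0.003, 0.01, -0.105, -0.13], [-0.007, 0.019, -0.107, -0.27]]
[[-0.006, 0.009, -0.002, -0.14], [-0.012, 0.018, -0.004, -0.28], [-0.019, 0.026, -0.006, -0.42], [-0.025, 0.035, -0.008, -0.56], [-0.031, 0.043, -0.01, -0.7]]
[[-0.01, 0.003, -0.002, -0.14], [-0.02, 0.005, -0.004, -0.28], [-0.031, 0.008, -0.006, -0.42], [-0.041, 0.01, -0.008, -0.56], [-0.051, 0.013, -0.01, -0.7]]
[[-0.01, -0.005, -0.002, -0.14], [-0.019, -0.009, -0.004, -0.28], [-0.028, -0.014, -0.006, -0.42], [-0.066, -0.034, 0.004, -0.42], [-0.103, -0.053, 0.014, -0.42]]
[[-0.026, -0.033, 0.01, 0.0], [-0.052, -0.067, 0.02, 0.0], [-0.052, -0.067, 0.044, 0.0], [-0.052, -0.067, 0.069, 0.0], [-0.052, -0.067, 0.093, 0.0]]
[[0.0, 0.0, 0.025, 0.0], [0.0, 0.0, 0.025, 0.0], [0.0, 0.0, 0.025, 0.0], [0.0, 0.0, 0.025, 0.0], [0.0, 0.0, 0.025, 0.0]]
```

>>> arm_command:
  series:
    - [0.0,0.0,-0.044,0.0]
    - [0.0,0.0,-0.088,0.0]
    - [0.005,-0.038,-0.088,0.0]
    - [0.009,-0.076,-0.088,0.0]
    - [0.014,-0.115,-0.088,0.0]

```text
time: 25.8
ee_pos: [0.6054, -0.2104, 0.07]
tcp_rot: [180.0, -0.1, -6.8]
wrist_force: [0.0, 0.2, -0.2]
opening: 0.018
grasp_force: 34.3
```

>>> arm_command:
  series:
    - [0.004,-0.038,0.0,0.0]
    - [0.009,-0.076,0.0,0.0]
    - [0.013,-0.114,0.0,0.0]
    - [0.013,-0.114,0.018,0.0]
    - [0.013,-0.114,0.056,0.0]

```text
time: 26.3
ee_pos: [0.634, -0.0984, 0.0164]
tcp_rot: [180.0, -0.4, -6.6]
wrist_force: [1.2, -0.9, -0.8]
opening: 0.018
grasp_force: 34.4
```

>>> arm_command:
  series:
    - [0.0,0.0,0.01,0.0]
    - [0.0,0.0,0.02,0.0]
    - [0.0,0.0,0.027,0.0]
    - [0.0,0.0,0.027,0.0]
    - [0.0,0.0,0.027,0.0]

```text
time: 26.8
ee_pos: [0.6319, -0.0998, -0.0126]
tcp_rot: [180.0, -0.1, -6.7]
wrist_force: [0.1, -0.5, -0.3]
opening: 0.0178
grasp_force: 34.4
```

>>> arm_command:
  series:
    - [0,0,0,0]
    - [0,0,0,0]
    - [0,0,0,0]
    - [0,0,0,0]
    - [0,0,0,0]
  hand: 0.028

```text
time: 27.3
ee_pos: [0.6314, -0.0995, -0.0136]
tcp_rot: [-180.0, -0.0, -6.7]
wrist_force: [0.3, 0.4, 0.0]
opening: 0.0285
grasp_force: 0.0
```

>>> arm_command:
  series:
    - [0.0,0.0,-0.034,0.0]
    - [0.0,0.0,-0.069,0.0]
    - [0.0,0.0,-0.103,0.0]
    - [-0.003,0.01,-0.105,-0.13]
    - [-0.007,0.019,-0.107,-0.27]

```text
time: 27.8
ee_pos: [0.6229, -0.1177, 0.0948]
tcp_rot: [180.0, -0.1, 9.1]
wrist_force: [-1.1, -1.0, -0.8]
opening: 0.0282
grasp_force: 0.0
```

>>> arm_command:
  series:
    - [-0.006,0.009,-0.002,-0.14]
    - [-0.012,0.018,-0.004,-0.28]
    - [-0.019,0.026,-0.006,-0.42]
    - [-0.025,0.035,-0.008,-0.56]
    - [-0.031,0.043,-0.01,-0.7]
  hand: 0.045

```text
time: 28.3
ee_pos: [0.5978, -0.1652, 0.1034]
tcp_rot: [-180.0, 0.0, 49.2]
wrist_force: [-0.6, 0.1, -0.9]
opening: 0.0451
grasp_force: 0.0
```

>>> arm_command:
  series:
    - [-0.01,0.003,-0.002,-0.14]
    - [-0.02,0.005,-0.004,-0.28]
    - [-0.031,0.008,-0.006,-0.42]
    - [-0.041,0.01,-0.008,-0.56]
    - [-0.051,0.013,-0.01,-0.7]

```text
time: 28.8
ee_pos: [0.574, -0.2121, 0.1134]
tcp_rot: [-180.0, -0.0, 89.3]
wrist_force: [1.2, -0.2, -0.6]
opening: 0.045
grasp_force: 0.0
```

```bash
python3 -c "
from h import *
look()"
```

```text
gear scene [ 0.6352 -0.1009  0.0228] tin-z [ 0.6327 -0.0982]
gear scene [ 0.4082 -0.2791  0.0439]  [ 0.4064 -0.2759]
gear scene [ 0.478  -0.3859  0.023 ]  [ 0.476  -0.3823]
gear top [ 0.4058 -0.3114  0.0217]  [ 0.4053 -0.3108]
gear top [ 0.4787 -0.3887  0.0227]  [ 0.4781 -0.3878]
gear top [ 0.5285 -0.0865  0.0217] tin-z [ 0.5278 -0.0863]
gear top [ 0.6333 -0.1001  0.0224] tin-z [ 0.6323 -0.1   ]
t 28.9 tcp [ 0.574  -0.2126  0.1136] yaw 89.03 F [-0.2 -0.7  0.4] open 0.045 g 0.0 cmd [ 4.782000e-01 -3.879000e-01 -2.010000e-02  1.130313e+02]
```

>>> arm_command:
  series:
    - [-0.01,-0.005,-0.002,-0.14]
    - [-0.019,-0.009,-0.004,-0.28]
    - [-0.028,-0.014,-0.006,-0.42]
    - [-0.066,-0.034,0.004,-0.42]
    - [-0.103,-0.053,0.014,-0.42]

```text
time: 29.4
ee_pos: [0.5197, -0.3139, 0.0993]
tcp_rot: [180.0, 0.0, 112.9]
wrist_force: [0.1, -0.6, -0.1]
opening: 0.0453
grasp_force: 0.0
```

>>> arm_command:
  series:
    - [-0.026,-0.033,0.01,0.0]
    - [-0.052,-0.067,0.02,0.0]
    - [-0.052,-0.067,0.044,0.0]
    - [-0.052,-0.067,0.069,0.0]
    - [-0.052,-0.067,0.093,0.0]

```text
time: 29.9
ee_pos: [0.4781, -0.3878, 0.0052]
tcp_rot: [180.0, -0.0, 112.7]
wrist_force: [-0.7, 0.0, -0.4]
opening: 0.0451
grasp_force: 0.0
```

>>> arm_command:
  series:
    - [0.0,0.0,0.01,0.0]
    - [0.0,0.0,0.02,0.0]
    - [0.0,0.0,0.025,0.0]
    - [0.0,0.0,0.025,0.0]
    - [0.0,0.0,0.025,0.0]

```text
time: 30.4
ee_pos: [0.4787, -0.3881, -0.0178]
tcp_rot: [180.0, 0.1, 113.0]
wrist_force: [0.2, -0.4, -0.4]
opening: 0.045
grasp_force: 0.0
```

>>> arm_command:
  series:
    - [0,0,0,0]
    - [0,0,0,0]
    - [0,0,0,0]
    - [0,0,0,0]
    - [0,0,0,0]
  hand: 0.01

```text
time: 30.9
ee_pos: [0.4786, -0.3882, -0.0178]
tcp_rot: [180.0, 0.1, 113.0]
wrist_force: [-0.4, 0.8, 5.2]
opening: 0.018
grasp_force: 34.2
```

Run:
```python
from h import *
st()
plan([[.4783,-.3873,.1,113],[.6003,-.1409,.1,113],[.6003,-.1409,.0165,113,.028]],pad=2)
print()
plan([[.6003,-.1409,.12,113,.04],[.5,-.21,.14,60],[.4123,-.254,.11,53],[.4123,-.254,.012,53,.03]],turn=8.4)
```

```text
t 30.9 tcp [ 0.4786 -0.3882 -0.0178] yaw 113.03 F [-0.4  0.8  5.2] open 0.018 g 34.2 cmd [ 4.782000e-01 -3.879000e-01 -2.010000e-02  1.130313e+02]
[[0.0, 0.0, -0.044, 0.0], [0.0, 0.0, -0.088, 0.0], [0.026, 0.03, -0.088, 0.0], [0.052, 0.06, -0.088, 0.0], [0.077, 0.09, -0.088, 0.0]]
[[0.026, 0.03, 0.0, 0.0], [0.051, 0.059, 0.0, 0.0], [0.077, 0.089, 0.0, 0.0], [0.102, 0.119, 0.0, 0.0], [0.102, 0.119, 0.028, 0.0]]
[[0.0, 0.0, 0.028, 0.0], [0.0, 0.0, 0.055, 0.0], [0.0, 0.0, 0.055, 0.0], [0.0, 0.0, 0.055, 0.0], [0.0, 0.0, 0.055, 0.0]]

[[0.0, 0.0, -0.034, 0.0], [0.0, 0.0, -0.069, 0.0], [0.0, 0.0, -0.103, 0.0], [-0.003, -0.017, -0.106, 0.13], [-0.006, -0.034, -0.109, 0.26]]
[[-0.008, -0.016, -0.003, 0.14], [-0.016, -0.031, -0.006, 0.27], [-0.024, -0.047, -0.008, 0.4], [-0.031, -0.062, -0.011, 0.53], [-0.039, -0.078, -0.014, 0.67]]
[[-0.027, -0.018, 0.01, 0.04], [-0.055, -0.035, 0.02, 0.08], [-0.082, -0.053, 0.03, 0.12], [-0.082, -0.053, 0.054, 0.12], [-0.082, -0.053, 0.079, 0.12]]
[[0.0, 0.0, 0.024, 0.0], [0.0, 0.0, 0.049, 0.0], [0.0, 0.0, 0.049, 0.0], [0.0, 0.0, 0.049, 0.0], [0.0, 0.0, 0.049, 0.0]]
```

>>> arm_command:
  series:
    - [0.0,0.0,-0.044,0.0]
    - [0.0,0.0,-0.088,0.0]
    - [0.026,0.03,-0.088,0.0]
    - [0.052,0.06,-0.088,0.0]
    - [0.077,0.09,-0.088,0.0]

```text
time: 31.4
ee_pos: [0.5312, -0.2808, 0.0696]
tcp_rot: [180.0, 0.0, 113.0]
wrist_force: [-0.2, -0.1, -0.7]
opening: 0.018
grasp_force: 34.3
```

>>> arm_command:
  series:
    - [0.026,0.03,0.0,0.0]
    - [0.051,0.059,0.0,0.0]
    - [0.077,0.089,0.0,0.0]
    - [0.102,0.119,0.0,0.0]
    - [0.102,0.119,0.028,0.0]

```text
time: 31.9
ee_pos: [0.6043, -0.1379, 0.0444]
tcp_rot: [179.7, 0.2, 113.3]
wrist_force: [0.3, -0.6, -0.8]
opening: 0.0175
grasp_force: 34.4
```

>>> arm_command:
  series:
    - [0.0,0.0,0.015,0.0]
    - [0.0,0.0,0.03,0.0]
    - [0.0,0.0,0.042,0.0]
    - [0.0,0.0,0.05,0.0]
    - [0.0,0.0,0.055,0.0]

```text
time: 32.4
ee_pos: [0.6001, -0.1419, -0.0143]
tcp_rot: [-180.0, -0.0, 113.0]
wrist_force: [0.6, 0.3, 0.2]
opening: 0.0177
grasp_force: 34.4
```

>>> arm_command:
  series:
    - [0,0,0,0]
    - [0,0,0,0]
    - [0,0,0,0]
    - [0,0,0,0]
    - [0,0,0,0]
  hand: 0.026

```text
time: 32.9
ee_pos: [0.6007, -0.1413, -0.0133]
tcp_rot: [180.0, 0.0, 113.0]
wrist_force: [0.0, 0.3, -0.1]
opening: 0.026
grasp_force: 0.0
```

>>> arm_command:
  series:
    - [0.0,0.0,-0.034,0.0]
    - [0.0,0.0,-0.069,0.0]
    - [0.0,0.0,-0.103,0.0]
    - [-0.003,-0.017,-0.106,0.13]
    - [-0.006,-0.034,-0.109,0.26]

```text
time: 33.4
ee_pos: [0.572, -0.1603, 0.0968]
tcp_rot: [179.9, 0.1, 97.9]
wrist_force: [0.7, -0.1, -0.5]
opening: 0.0264
grasp_force: 0.0
```

>>> arm_command:
  series:
    - [-0.008,-0.016,-0.003,0.14]
    - [-0.016,-0.031,-0.006,0.27]
    - [-0.024,-0.047,-0.008,0.4]
    - [-0.031,-0.062,-0.011,0.53]
    - [-0.039,-0.078,-0.014,0.67]
  hand: 0.045

```text
time: 33.9
ee_pos: [0.4993, -0.2101, 0.1096]
tcp_rot: [180.0, -0.0, 59.4]
wrist_force: [-0.4, -0.0, 0.3]
opening: 0.0446
grasp_force: 0.0
```

```bash
python3 -c "
from h import *
look()
c=cam('top')
print([(round(d['confidence'],2),at(c,d['location'],0)[:2].round(4).tolist()) for d in bot.mark_of('top','hubgear0')])
c=cam('scene')
print([(round(d['confidence'],2),at(c,d['location'],0)[:2].round(4).tolist()) for d in bot.mark_of('scene','hubgear0')])
"
```

```text
gear scene [ 0.6354 -0.1011  0.0227] tin-z [ 0.6329 -0.0984]
gear scene [ 0.4093 -0.2787  0.0434]  [ 0.4075 -0.2754]
gear scene [ 0.6015 -0.1447  0.023 ] tin-z [ 0.5991 -0.1419]
gear top [ 0.5287 -0.0865  0.0216] tin-z [ 0.528  -0.0863]
gear top [ 0.6008 -0.1423  0.0224] tin-z [ 0.5999 -0.142 ]
gear top [ 0.6331 -0.1003  0.0225] tin-z [ 0.6321 -0.1002]
t 34.0 tcp [ 0.4989 -0.2107  0.1102] yaw 59.5 F [ 0.1 -0.   0.1] open 0.045 g 0.0 cmd [ 4.12700e-01 -2.53900e-01 -2.01000e-02  5.28707e+01]
[(0.69, [0.5283, -0.087]), (0.52, [0.5889, -0.1418]), (0.52, [0.6321, -0.1013]), (0.18, [0.5699, -0.1792])]
[(0.74, [0.6045, -0.1381]), (0.46, [0.4066, -0.3]), (0.46, [0.4203, -0.2572]), (0.44, [0.5437, -0.1])]
```

>>> arm_command:
  series:
    - [-0.027,-0.018,0.01,0.04]
    - [-0.055,-0.035,0.02,0.08]
    - [-0.082,-0.053,0.03,0.12]
    - [-0.082,-0.053,0.054,0.12]
    - [-0.082,-0.053,0.079,0.12]

```text
time: 34.7
ee_pos: [0.413, -0.2543, 0.03]
tcp_rot: [179.9, -0.0, 52.9]
wrist_force: [0.1, 0.1, -0.1]
opening: 0.0449
grasp_force: 0.0
```

>>> arm_command:
  series:
    - [0.0,0.0,0.02,0.0]
    - [0.0,0.0,0.035,0.0]
    - [0.0,0.0,0.045,0.0]
    - [0.0,0.0,0.049,0.0]
    - [0.0,0.0,0.049,0.0]

```text
time: 35.2
ee_pos: [0.4128, -0.2538, -0.0188]
tcp_rot: [-180.0, 0.0, 52.9]
wrist_force: [-0.6, -0.5, -0.0]
opening: 0.0448
grasp_force: 0.0
```

>>> arm_command:
  series:
    - [0,0,0,0]
    - [0,0,0,0]
    - [0,0,0,0]
    - [0,0,0,0]
    - [0,0,0,0]
  hand: 0.01

```text
time: 35.7
ee_pos: [0.4133, -0.2543, -0.0177]
tcp_rot: [179.9, -0.0, 52.9]
wrist_force: [0.6, 0.9, 7.7]
opening: 0.0181
grasp_force: 34.3
```

Run:
```python
from h import *
st()
plan([[.4123,-.254,.1,53],[.5487,-.1345,.1,53],[.5487,-.1345,.0165,53,.028]],pad=2)
print()
plan([[.5487,-.1345,.12,53,.04],[.4065,-.309,.11,53],[.4065,-.309,.012,53,.03]],turn=8.4)
```

```text
t 35.7 tcp [ 0.4133 -0.2543 -0.0177] yaw 52.87 F [0.6 0.9 7.7] open 0.0181 g 34.3 cmd [ 4.12700e-01 -2.53900e-01 -2.01000e-02  5.28707e+01]
[[0.0, 0.0, -0.044, 0.0], [0.0, 0.0, -0.088, 0.0], [0.035, 0.007, -0.088, 0.0], [0.071, 0.014, -0.088, 0.0], [0.106, 0.022, -0.088, 0.0]]
[[0.036, 0.007, 0.0, 0.0], [0.071, 0.014, 0.0, 0.0], [0.071, 0.014, 0.028, 0.0], [0.071, 0.014, 0.056, 0.0], [0.071, 0.014, 0.083, 0.0]]
[[0.0, 0.0, 0.0, 0.0], [0.0, 0.0, 0.0, 0.0], [0.0, 0.0, 0.0, 0.0], [0.0, 0.0, 0.0, 0.0], [0.0, 0.0, 0.0, 0.0]]

[[0.0, 0.0, -0.034, 0.0], [0.0, 0.0, -0.069, 0.0], [0.0, 0.0, -0.103, 0.0], [-0.037, -0.001, -0.101, 0.0], [-0.075, -0.002, -0.1, 0.0]]
[[-0.037, -0.002, 0.002, 0.0], [-0.075, -0.003, 0.004, 0.0], [-0.112, -0.004, 0.005, 0.0], [-0.15, -0.006, 0.007, 0.0], [-0.15, -0.006, 0.031, 0.0]]
[[0.0, 0.0, 0.025, 0.0], [0.0, 0.0, 0.049, 0.0], [0.0, 0.0, 0.074, 0.0], [0.0, 0.0, 0.074, 0.0], [0.0, 0.0, 0.074, 0.0]]
```

>>> arm_command:
  series:
    - [0.0,0.0,-0.044,0.0]
    - [0.0,0.0,-0.088,0.0]
    - [0.035,0.007,-0.088,0.0]
    - [0.071,0.014,-0.088,0.0]
    - [0.106,0.022,-0.088,0.0]

```text
time: 36.2
ee_pos: [0.4952, -0.182, 0.0699]
tcp_rot: [179.9, -0.0, 52.8]
wrist_force: [-1.0, -0.6, -1.0]
opening: 0.0179
grasp_force: 34.3
```

>>> arm_command:
  series:
    - [0.036,0.007,0.0,0.0]
    - [0.071,0.014,0.0,0.0]
    - [0.071,0.014,0.0,0.0]
    - [0.071,0.014,0.02,0.0]
    - [0.071,0.014,0.043,0.0]

```text
time: 36.7
ee_pos: [0.5489, -0.1347, 0.0265]
tcp_rot: [179.9, -0.0, 52.9]
wrist_force: [-0.7, -1.0, -0.3]
opening: 0.0178
grasp_force: 34.3
```

>>> arm_command:
  series:
    - [0.0,0.0,0.015,0.0]
    - [0.0,0.0,0.028,0.0]
    - [0.0,0.0,0.036,0.0]
    - [0.0,0.0,0.04,0.0]
    - [0.0,0.0,0.04,0.0]

```text
time: 37.2
ee_pos: [0.5482, -0.1346, -0.0138]
tcp_rot: [-180.0, 0.0, 52.9]
wrist_force: [-0.5, -0.5, 0.1]
opening: 0.0179
grasp_force: 34.4
```

>>> arm_command:
  series:
    - [0,0,0,0]
    - [0,0,0,0]
    - [0,0,0,0]
    - [0,0,0,0]
    - [0,0,0,0]
  hand: 0.026

```text
time: 37.7
ee_pos: [0.5484, -0.1346, -0.0135]
tcp_rot: [180.0, -0.0, 52.9]
wrist_force: [-0.2, -0.6, -0.5]
opening: 0.0263
grasp_force: 0.0
```

>>> arm_command:
  series:
    - [0.0,0.0,-0.034,0.0]
    - [0.0,0.0,-0.069,0.0]
    - [0.0,0.0,-0.103,0.0]
    - [-0.037,-0.001,-0.101,0.0]
    - [-0.075,-0.002,-0.1,0.0]

```text
time: 38.2
ee_pos: [0.5019, -0.1934, 0.0875]
tcp_rot: [179.9, -0.0, 53.0]
wrist_force: [-0.6, 0.2, -0.1]
opening: 0.026
grasp_force: 0.0
```

```bash
python3 -c "
from h import *
look()
"
```

```text
gear scene [ 0.6355 -0.101   0.0227] tin-z [ 0.633  -0.0983]
gear scene [ 0.406  -0.3077  0.0228]  [ 0.4042 -0.3044]
gear scene [ 0.5729 -0.1315  0.0445] tin-z [ 0.5706 -0.1288]
gear top [ 0.4055 -0.3132  0.0202]  [ 0.4051 -0.3126]
gear top [ 0.5287 -0.0865  0.0216] tin-z [ 0.528  -0.0863]
gear top [ 0.548  -0.1354  0.0225] tin-z [ 0.5472 -0.1351]
gear top [ 0.6008 -0.1423  0.0224] tin-z [ 0.5999 -0.142 ]
gear top [ 0.6331 -0.1003  0.0225] tin-z [ 0.6321 -0.1002]
t 38.3 tcp [ 0.4995 -0.1955  0.0867] yaw 52.71 F [ 0.7 -0.5  0.5] open 0.0264 g 0.0 cmd [ 4.06100e-01 -3.09100e-01 -2.01000e-02  5.28707e+01]
```

>>> arm_command:
  series:
    - [-0.037,-0.002,0.002,0.0]
    - [-0.075,-0.003,0.004,0.0]
    - [-0.112,-0.004,0.005,0.0]
    - [-0.15,-0.006,0.007,0.0]
    - [-0.15,-0.006,0.031,0.0]
  hand: 0.045

```text
time: 38.8
ee_pos: [0.4055, -0.3126, 0.0577]
tcp_rot: [179.7, 0.0, 52.7]
wrist_force: [1.2, 0.0, 0.3]
opening: 0.0452
grasp_force: 0.0
```

>>> arm_command:
  series:
    - [0.0,0.0,0.025,0.0]
    - [0.0,0.0,0.049,0.0]
    - [0.0,0.0,0.065,0.0]
    - [0.0,0.0,0.074,0.0]
    - [0.0,0.0,0.074,0.0]

```text
time: 39.3
ee_pos: [0.4056, -0.3085, -0.0197]
tcp_rot: [-179.9, -0.0, 52.9]
wrist_force: [-0.5, -0.2, 0.7]
opening: 0.0453
grasp_force: 0.0
```

>>> arm_command:
  series:
    - [0,0,0,0]
    - [0,0,0,0]
    - [0,0,0,0]
    - [0,0,0,0]
    - [0,0,0,0]
  hand: 0.01

```text
time: 39.8
ee_pos: [0.4068, -0.3095, -0.0175]
tcp_rot: [179.9, -0.0, 52.9]
wrist_force: [0.1, 2.5, 5.7]
opening: 0.0182
grasp_force: 34.4
```

Run:
```python
from h import *
st()
plan([[.4065,-.309,.1,53],[.580,-.0935,.1,53],[.580,-.0935,.0165,53,.028]],pad=2)
print()
plan([[.580,-.0935,.12,53,.04],[.45,-.15,.2,83]],turn=8.4)
```

```text
t 39.8 tcp [ 0.4068 -0.3095 -0.0175] yaw 52.88 F [0.1 2.5 5.7] open 0.0182 g 34.4 cmd [ 4.06100e-01 -3.09100e-01 -2.01000e-02  5.28707e+01]
[[0.0, 0.0, -0.044, 0.0], [0.0, 0.0, -0.088, 0.0], [0.04, 0.001, -0.088, 0.0], [0.079, 0.003, -0.088, 0.0], [0.119, 0.004, -0.088, 0.0]]
[[0.039, 0.001, 0.0, 0.0], [0.079, 0.002, 0.0, 0.0], [0.118, 0.003, 0.0, 0.0], [0.158, 0.005, 0.0, 0.0], [0.158, 0.005, 0.028, 0.0]]
[[0.0, 0.0, 0.028, 0.0], [0.0, 0.0, 0.055, 0.0], [0.0, 0.0, 0.055, 0.0], [0.0, 0.0, 0.055, 0.0], [0.0, 0.0, 0.055, 0.0]]

[[0.0, 0.0, -0.034, 0.0], [0.0, 0.0, -0.069, 0.0], [0.0, 0.0, -0.103, 0.0], [-0.031, -0.018, -0.123, -0.13], [-0.062, -0.035, -0.143, -0.26]]
[[-0.025, -0.025, -0.02, -0.13], [-0.051, -0.05, -0.04, -0.27], [-0.051, -0.05, -0.04, -0.27], [-0.051, -0.05, -0.04, -0.27], [-0.051, -0.05, -0.04, -0.27]]
```

>>> arm_command:
  series:
    - [0.0,0.0,-0.044,0.0]
    - [0.0,0.0,-0.088,0.0]
    - [0.04,0.001,-0.088,0.0]
    - [0.079,0.003,-0.088,0.0]
    - [0.119,0.004,-0.088,0.0]

```text
time: 40.3
ee_pos: [0.4821, -0.216, 0.0701]
tcp_rot: [179.9, -0.0, 52.8]
wrist_force: [0.1, -0.6, -0.2]
opening: 0.0176
grasp_force: 34.3
```

>>> arm_command:
  series:
    - [0.039,0.001,0.0,0.0]
    - [0.079,0.002,0.0,0.0]
    - [0.118,0.003,0.0,0.0]
    - [0.158,0.005,0.0,0.0]
    - [0.158,0.005,0.01,0.0]

```text
time: 40.8
ee_pos: [0.5835, -0.0904, 0.0601]
tcp_rot: [179.9, -0.1, 53.1]
wrist_force: [-0.7, -0.5, -0.5]
opening: 0.0178
grasp_force: 34.3
```

>>> arm_command:
  series:
    - [0.0,0.0,0.018,0.0]
    - [0.0,0.0,0.04,0.0]
    - [0.0,0.0,0.06,0.0]
    - [0.0,0.0,0.07,0.0]
    - [0.0,0.0,0.073,0.0]

```text
time: 41.3
ee_pos: [0.5814, -0.0929, -0.0124]
tcp_rot: [179.9, -0.2, 52.9]
wrist_force: [0.9, 4.3, 15.9]
opening: 0.0177
grasp_force: 41.3
```

>>> arm_command:
  series:
    - [0,0,0,0]
    - [0,0,0,0]
    - [0,0,0,0]
    - [0,0,0,0]
    - [0,0,0,0]
  hand: 0.026

```text
time: 41.8
ee_pos: [0.5804, -0.0938, -0.0138]
tcp_rot: [-180.0, 0.0, 52.9]
wrist_force: [-1.0, -0.2, -0.3]
opening: 0.0259
grasp_force: 0.0
```

>>> arm_command:
  series:
    - [0.0,0.0,-0.034,0.0]
    - [0.0,0.0,-0.069,0.0]
    - [0.0,0.0,-0.103,0.0]
    - [-0.031,-0.018,-0.123,-0.13]
    - [-0.062,-0.035,-0.143,-0.26]

```text
time: 42.3
ee_pos: [0.5146, -0.122, 0.1301]
tcp_rot: [180.0, 0.0, 68.1]
wrist_force: [-0.3, -1.3, 1.0]
opening: 0.0263
grasp_force: 0.0
```

>>> arm_command:
  series:
    - [-0.025,-0.025,-0.02,-0.13]
    - [-0.051,-0.05,-0.04,-0.27]
    - [-0.051,-0.05,-0.04,-0.27]
    - [-0.051,-0.05,-0.04,-0.27]
    - [-0.051,-0.05,-0.04,-0.27]
  hand: 0.06

```text
time: 42.8
ee_pos: [0.4499, -0.1501, 0.1686]
tcp_rot: [-180.0, -0.0, 83.2]
wrist_force: [0.3, 0.2, 0.5]
opening: 0.06
grasp_force: 0.0
```

```bash
python3 -c "
from h import *
look()
s=cam('scene');t=cam('top')
for n,c in (('scene',s),('top',t)):
  print([(d['confidence'],d['location']) for d in bot.mark_of(n,'lid_tab')],[at(c,d['location'],.189) for d in bot.mark_of(n,'lid_tab')])
a=bot.mark_of('scene','lid_tab');b=bot.mark_of('top','lid_tab')
if a and b: print(tri(s,a[0]['location'],t,b[0]['location']))
x=np.hstack([s['color'][120:320,210:450],t['color'][100:300,220:460]])
cv2.imwrite('pics/c11.png',cv2.resize(x,(800,333),interpolation=cv2.INTER_CUBIC))
"
```

```text
gear scene [ 0.6084 -0.1152  0.0506] tin-z [ 0.606  -0.1125]
gear top [ 0.583  -0.0868  0.0679] tin-z [ 0.5821 -0.0866]
t 42.9 tcp [ 0.4498 -0.1498  0.1682] yaw 83.23 F [-0.3 -0.8 -0.1] open 0.0599 g 0.0 cmd [ 0.4496 -0.1503  0.1679 83.2375]
[] []
[(0.64, [251.9, 153.8])] [array([0.60822665, 0.13541   , 0.189     ])]
```

View pics/c11.png

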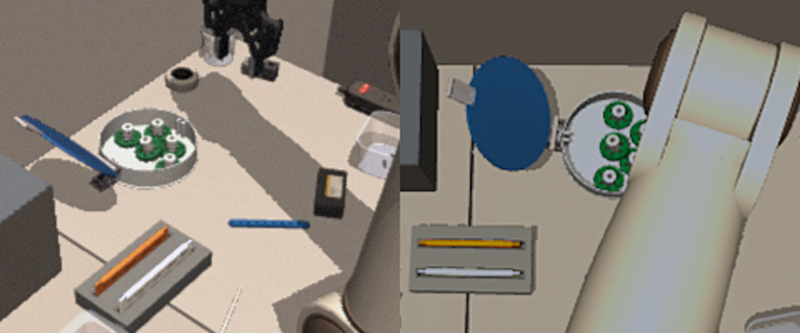

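```bash
python3 -c "
from h import *
plan([[.38,.0,.25,83],[.32,.25,.25,83]])"
```

```text
[[0.035, -0.022, -0.013, 0.0], [0.071, -0.043, -0.025, 0.0], [0.106, -0.065, -0.038, 0.0], [0.141, -0.087, -0.05, 0.0], [0.181, -0.102, -0.05, 0.0]]
[[0.04, -0.014, 0.0, 0.0], [0.081, -0.029, 0.0, 0.0], [0.121, -0.044, 0.0, 0.0], [0.161, -0.059, 0.0, 0.0], [0.201, -0.074, 0.0, 0.0]]
```

>>> arm_command:
  series:
    - [0.035,-0.022,-0.013,0.0]
    - [0.071,-0.043,-0.025,0.0]
    - [0.106,-0.065,-0.038,0.0]
    - [0.141,-0.087,-0.05,0.0]
    - [0.181,-0.102,-0.05,0.0]

```text
time: 43.8
ee_pos: [0.3689, 0.0425, 0.2212]
tcp_rot: [179.8, -0.0, 83.2]
wrist_force: [0.9, 0.9, 0.6]
opening: 0.0599
grasp_force: 0.0
```

>>> arm_command:
  series:
    - [0.04,-0.014,0.0,0.0]
    - [0.081,-0.029,0.0,0.0]
    - [0.121,-0.044,0.0,0.0]
    - [0.161,-0.059,0.0,0.0]
    - [0.201,-0.074,0.0,0.0]

```text
time: 44.3
ee_pos: [0.3189, 0.2515, 0.2196]
tcp_rot: [180.0, -0.0, 83.2]
wrist_force: [1.8, 0.6, 0.1]
opening: 0.06
grasp_force: 0.0
```

```bash
python3 -c "
from h import *
st()
s=cam('scene');t=cam('top')
a=bot.mark_of('scene','lid_tab');b=bot.mark_of('top','lid_tab')
print(a,b)
if a and b: print(tri(s,a[0]['location'],t,b[0]['location']))
print('nests', [(n,[(round(d['confidence'],2),at(c,d['location'],.003)[:2].round(4).tolist()) for d in bot.mark_of(n,'hubgear0')]) for n,c in (('scene',s),('top',t))])
# hub tops: bright, desaturated blobs near expected place
N={0:(.58,-.093),1:(.6325,-.099),4:(.528,-.0863),5:(.5475,-.135),6:(.5998,-.142)}
for k,p in N.items():
  L=[]
  for c in (s,t):
    q=proj(c,[*p,.033]); h=cv2.cvtColor(c['color'],cv2.COLOR_BGR2HSV).astype(float)
    yy,xx=np.mgrid[0:480,0:640]; m=(np.hypot(xx-q[0],yy-q[1])<6)
    w=np.where(m,(h[...,2]>185)*(h[...,1]<60),0)
    L.append((np.array([(xx*w).sum(),(yy*w).sum()])/max(w.sum(),1),w.sum(),q.round(1)))
  print(k,[(l[0].round(1),l[1],l[2]) for l in L], [x for x in tri(s,L[0][0],t,L[1][0])])
x=np.hstack([cv2.resize(s['color'][185:235,255:325],(400,286),interpolation=cv2.INTER_CUBIC),cv2.resize(t['color'][150:220,310:390],(400,350),interpolation=cv2.INTER_CUBIC)[:286]])
x=np.vstack([x,np.hstack([np.zeros((64,400,3),np.uint8),cv2.resize(t['color'][150:220,310:390],(400,350),interpolation=cv2.INTER_CUBIC)[286:]])])
cv2.imwrite('pics/c12.png',x)
"
```

```text
t 44.3 tcp [0.3189 0.2515 0.2196] yaw 83.25 F [1.8 0.6 0.1] open 0.06 g 0.0 cmd [ 0.3198  0.2498  0.2179 83.2375]
[{'location': [227.2, 194.0], 'confidence': 0.61}] [{'location': [256.3, 154.8], 'confidence': 0.8}]
(array([0.60795922, 0.12640194, 0.18710156]), np.float64(0.0031344294502611385))
nests [('scene', [(0.61, [0.5874, -0.0989]), (0.6, [0.5276, -0.0746]), (0.56, [0.5553, -0.1239]), (0.44, [0.6034, -0.1431])]), ('top', [(0.68, [0.5343, -0.0882]), (0.66, [0.5571, -0.1324]), (0.64, [0.6347, -0.0969]), (0.58, [0.5793, -0.0997]), (0.48, [0.5984, -0.1343])])]
0 [(array([0., 0.]), np.int64(0), array([298.9, 204.5])), (array([347. , 185.5]), np.int64(4), array([348.1, 185.4]))] [array([0.49468671, 0.20289368, 0.69962517]), np.float64(0.5612864694011817)]
1 [(array([0., 0.]), np.int64(0), array([286.2, 195.7])), (array([350.7, 165.8]), np.int64(12), array([350.4, 165.8]))] [array([0.52513663, 0.19452843, 0.68758108]), np.float64(0.5560422922450978)]
4 [(array([310.9, 214.3]), np.int64(25), array([311.7, 213.6])), (array([345.2, 205.6]), np.int64(18), array([345.5, 205. ]))] [array([ 0.52806456, -0.08497596,  0.03091788]), np.float64(0.0026974205768600604)]
5 [(array([317.2, 202.7]), np.int64(43), array([317.6, 202. ])), (array([362.9, 196.2]), np.int64(12), array([364.6, 197.7]))] [array([ 0.54970085, -0.13208888,  0.03189107]), np.float64(0.004876634125573015)]
6 [(array([304.3, 192.9]), np.int64(17), array([305. , 193.2])), (array([367.2, 178.2]), np.int64(13), array([367.1, 178.1]))] [array([ 0.60036374, -0.14142591,  0.03377719]), np.float64(0.0021927514035112996)]
```

View pics/c12.png

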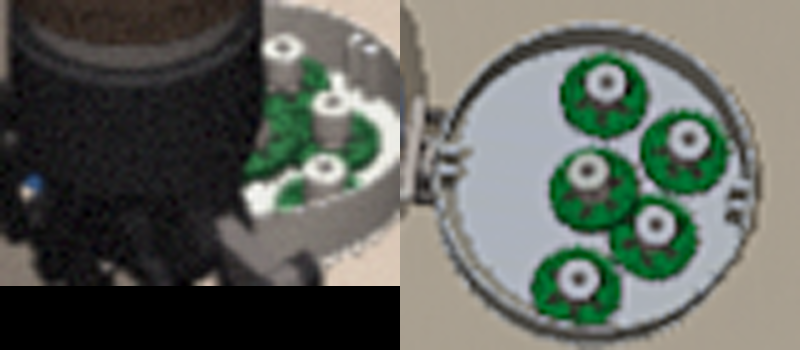

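The top view shows the middle gear tilted: its hub is at (587,170) while its disc is at (593,190). It rests on the edge of the nest-5 gear, whose hub at (655,225) was knocked about 1 cm inward. I'll pull that gear back out, then re-seat the middle one.

Run:
```python
from h import *
t=cam('top')
f=lambda u,v:[310+(u-400)/5,150+v/5]
for k,p,z in (('n5 hub',(655,225),.033),('n5 disc',(652,240),.009),('n0 hub',(587,170),.036),('n6 hub',(688,138),.033),('n1 hub',(605,82),.033),('n4',(578,278),.033)): print(k,at(t,f(*p),z).round(4))
```

```text
n5 hub [ 0.5546 -0.1259  0.033 ]
n5 disc [ 0.553  -0.1262  0.009 ]
n0 hub [ 0.5827 -0.091   0.036 ]
n6 hub [ 0.6011 -0.1432  0.033 ]
n1 hub [ 0.6309 -0.1005  0.033 ]
n4 [ 0.5264 -0.0865  0.033 ]
```

```bash
python3 -c "
from h import *
plan([[.40,.0,.22,70],[.554,-.1262,.12,53],[.554,-.1262,.0165,53,.028]],pad=1)
print()
plan([[.5482,-.1352,.0165,53,.003]],pad=1)"
```

```text
[[-0.04, 0.018, 0.005, 0.04], [-0.08, 0.036, 0.01, 0.08], [-0.119, 0.055, 0.015, 0.12], [-0.159, 0.073, 0.02, 0.15], [-0.199, 0.091, 0.025, 0.19]]
[[-0.035, 0.025, 0.005, 0.04], [-0.05, 0.062, 0.025, 0.1], [-0.065, 0.099, 0.045, 0.16], [-0.08, 0.136, 0.065, 0.22], [-0.094, 0.173, 0.085, 0.28]]
[[-0.004, 0.04, 0.02, 0.06], [-0.004, 0.04, 0.046, 0.06], [-0.004, 0.04, 0.072, 0.06], [-0.004, 0.04, 0.098, 0.06], [-0.004, 0.04, 0.123, 0.06]]
[[0.0, 0.0, 0.0, 0.0], [0.0, 0.0, 0.0, 0.0], [0.0, 0.0, 0.0, 0.0], [0.0, 0.0, 0.0, 0.0], [0.0, 0.0, 0.0, 0.0]]

[[-0.003, 0.0, 0.0, 0.0], [-0.005, 0.0, 0.0, 0.0], [-0.008, 0.001, 0.0, 0.0], [-0.011, 0.001, 0.0, 0.0], [-0.011, 0.001, 0.0, 0.0]]
```

>>> arm_command:
  series:
    - [-0.04,0.018,0.005,0.04]
    - [-0.08,0.036,0.01,0.08]
    - [-0.119,0.055,0.015,0.12]
    - [-0.159,0.073,0.02,0.15]
    - [-0.199,0.091,0.025,0.19]
  hand: 0.034

```text
time: 45.15
ee_pos: [0.3868, 0.0385, 0.1945]
tcp_rot: [179.9, -0.0, 72.1]
wrist_force: [1.1, 0.6, 0.5]
opening: 0.0338
grasp_force: 0.0
```

>>> arm_command:
  series:
    - [-0.035,0.025,0.005,0.04]
    - [-0.05,0.062,0.025,0.1]
    - [-0.065,0.099,0.045,0.16]
    - [-0.08,0.136,0.065,0.22]
    - [-0.094,0.173,0.085,0.28]

```text
time: 45.65
ee_pos: [0.5235, -0.1037, 0.1088]
tcp_rot: [180.0, -0.0, 56.0]
wrist_force: [0.8, 0.2, 0.3]
opening: 0.0336
grasp_force: 0.0
```

>>> arm_command:
  series:
    - [-0.004,0.04,0.02,0.06]
    - [-0.004,0.04,0.036,0.06]
    - [-0.004,0.04,0.062,0.06]
    - [-0.004,0.04,0.09,0.06]
    - [-0.004,0.04,0.115,0.06]

```text
time: 46.15
ee_pos: [0.5533, -0.1279, -0.0069]
tcp_rot: [-180.0, 0.0, 52.7]
wrist_force: [0.0, -0.5, -0.6]
opening: 0.034
grasp_force: 0.0
```

>>> arm_command:
  series:
    - [0.0,0.0,0.003,0.0]
    - [0.0,0.0,0.006,0.0]
    - [0.0,0.0,0.008,0.0]
    - [0.0,0.0,0.008,0.0]
    - [0.0,0.0,0.008,0.0]

```text
time: 46.65
ee_pos: [0.5547, -0.1263, -0.0126]
tcp_rot: [179.9, -0.0, 52.9]
wrist_force: [0.8, -0.6, -0.1]
opening: 0.0338
grasp_force: 0.0
```

>>> arm_command:
  series:
    - [0,0,0,0]
    - [0,0,0,0]
    - [0,0,0,0]
    - [0,0,0,0]
    - [0,0,0,0]
  hand: 0.01

```text
time: 47.15
ee_pos: [0.5551, -0.1266, -0.0128]
tcp_rot: [179.9, -0.0, 52.9]
wrist_force: [2.5, -3.8, 5.5]
opening: 0.0179
grasp_force: 34.3
```

Gripped. I'll drag it outward, release and look.

>>> arm_command:
  series:
    - [-0.003,0.0,0.0,0.0]
    - [-0.005,0.0,0.0,0.0]
    - [-0.008,0.001,0.0,0.0]
    - [-0.011,0.001,0.0,0.0]
    - [-0.011,0.001,0.0,0.0]

```text
time: 47.65
ee_pos: [0.5495, -0.1353, -0.0127]
tcp_rot: [179.9, -0.1, 52.9]
wrist_force: [4.4, -0.0, 5.8]
opening: 0.0175
grasp_force: 34.3
```

>>> arm_command:
  series:
    - [0,0,0,0]
    - [0,0,0,0]
    - [0,0,0,0]
    - [0,0,0,0]
    - [0,0,0,0]
  hand: 0.026

```text
time: 48.15
ee_pos: [0.548, -0.1354, -0.014]
tcp_rot: [-180.0, 0.0, 52.9]
wrist_force: [0.2, -0.5, 0.4]
opening: 0.026
grasp_force: 0.0
```

>>> arm_command:
  series:
    - [0.0,0.0,-0.034,0.0]
    - [0.0,0.0,-0.069,0.0]
    - [0.0,0.0,-0.103,0.0]
    - [-0.037,-0.001,-0.103,0.0]
    - [-0.075,-0.002,-0.103,0.0]

```text
time: 48.65
ee_pos: [0.5018, -0.1943, 0.0905]
tcp_rot: [179.9, -0.0, 53.0]
wrist_force: [0.8, -0.2, -0.2]
opening: 0.026
grasp_force: 0.0
```

```bash
cat >> h.py <<'E'
N={0:(.58,-.093),1:(.6325,-.099),4:(.528,-.0863),5:(.5485,-.1347),6:(.5998,-.142)}
def hubs():
    s=cam('scene');t=cam('top')
    for k,p in N.items():
        L=[]
        for c in (s,t):
            q=proj(c,[*p,.033]); h=cv2.cvtColor(c['color'],cv2.COLOR_BGR2HSV).astype(float)
            yy,xx=np.mgrid[0:480,0:640]; w=(np.hypot(xx-q[0],yy-q[1])<7)*(h[...,2]>165)*(h[...,1]<60)
            # keep the blob ringed by green/dark only
            n,lab,sts,cen=cv2.connectedComponentsWithStats(w.astype(np.uint8))
            B=[(int(sts[i,4]),cen[i].round(1).tolist()) for i in range(1,n) if sts[i,4]>4]
            L.append((q.round(1).tolist(),B))
        print(k,L)
        if L[0][1] and L[1][1]: print('   ',*[x.round(4) for x in tri(s,max(L[0][1])[1],t,max(L[1][1])[1])])
E
python3 - <<'E'
from h import *
c=cmd(); M=R.from_euler('xyz',[180,0,c[3]],degrees=True).as_matrix()
c[:3]=(np.array(c[:3])+M@[-.075,-.002,-.103]).tolist(); json.dump(c,open('cmd.json','w'))
look(); hubs()
E
```

```text
gear scene [ 0.5597 -0.1266  0.0327] tin-z [ 0.5574 -0.1239]
gear scene [ 0.6079 -0.1162  0.0514] tin-z [ 0.6054 -0.1134]
gear top [ 0.5821 -0.0994  0.0692] tin-z [ 0.5812 -0.0992]
t 48.75 tcp [ 0.4995 -0.1964  0.0897] yaw 52.71 F [0.3 0.8 0.3] open 0.0257 g 0.0 cmd [ 0.5014 -0.1941  0.0879 52.8707]
0 [([298.9, 204.5], [(24, [297.3, 203.0])]), ([348.1, 185.4], [(19, [347.6, 184.3])])]
    [ 0.5823 -0.0908  0.038 ] 0.0022
1 [([286.2, 195.7], [(34, [287.8, 195.9])]), ([350.4, 165.8], [(24, [351.0, 166.0])])]
    [ 0.6307 -0.1013  0.0325] 0.0033
4 [([311.7, 213.6], [(29, [312.3, 213.2])]), ([345.5, 205.0], [(24, [347.4, 205.5])])]
    [ 0.5281 -0.0907  0.0311] 0.0022
5 [([317.3, 201.9], [(37, [316.5, 201.7])]), ([364.4, 197.4], [(23, [364.0, 197.1])])]
    [ 0.5494 -0.1333  0.0338] 0.001
6 [([305.0, 193.2], [(24, [304.1, 193.0])]), ([367.1, 178.1], [(22, [367.3, 177.5])])]
    [ 0.6023 -0.1422  0.0321] 0.0014
```

```bash
python3 -c "
from h import *
plan([[.5,-.15,.12,10],[.528,-.0903,.1,-7],[.528,-.0903,.0165,-7,.028]],turn=8.4,pad=2)
print()
plan([[.5282,-.0862,.0165,-7,.002]],pad=1)"
```

```text
[[0.006, -0.005, 0.0, 0.12], [0.011, -0.009, 0.0, 0.25], [0.017, -0.014, 0.0, 0.37], [0.023, -0.018, 0.0, 0.5], [0.029, -0.023, 0.0, 0.62]]
[[0.002, -0.007, 0.0, 0.13], [0.016, -0.023, 0.007, 0.23], [0.031, -0.039, 0.013, 0.33], [0.046, -0.056, 0.02, 0.42], [0.046, -0.056, 0.048, 0.42]]
[[0.0, 0.0, 0.028, 0.0], [0.0, 0.0, 0.055, 0.0], [0.0, 0.0, 0.055, 0.0], [0.0, 0.0, 0.055, 0.0], [0.0, 0.0, 0.055, 0.0]]

[[0.0, -0.002, 0.0, 0.0], [0.0, -0.004, 0.0, 0.0], [0.0, -0.004, 0.0, 0.0], [0.0, -0.004, 0.0, 0.0], [0.0, -0.004, 0.0, 0.0]]
```

>>> arm_command:
  series:
    - [0.006,-0.005,0.0,0.12]
    - [0.011,-0.009,0.0,0.25]
    - [0.017,-0.014,0.0,0.37]
    - [0.023,-0.018,0.0,0.5]
    - [0.029,-0.023,0.0,0.62]
  hand: 0.032

```text
time: 49.35
ee_pos: [0.5011, -0.1559, 0.089]
tcp_rot: [-180.0, 0.0, 17.1]
wrist_force: [0.3, 0.2, -0.8]
opening: 0.032
grasp_force: 0.0
```

>>> arm_command:
  series:
    - [0.002,-0.007,0.0,0.13]
    - [0.016,-0.023,0.007,0.23]
    - [0.031,-0.039,0.013,0.33]
    - [0.046,-0.056,0.02,0.42]
    - [0.046,-0.056,0.038,0.42]

```text
time: 49.85
ee_pos: [0.5298, -0.0871, 0.0519]
tcp_rot: [-180.0, -0.1, -6.7]
wrist_force: [0.1, -1.9, -0.2]
opening: 0.0319
grasp_force: 0.0
```

>>> arm_command:
  series:
    - [0.0,0.0,0.02,0.0]
    - [0.0,0.0,0.04,0.0]
    - [0.0,0.0,0.055,0.0]
    - [0.0,0.0,0.062,0.0]
    - [0.0,0.0,0.065,0.0]

```text
time: 50.35
ee_pos: [0.5276, -0.0895, -0.0143]
tcp_rot: [-180.0, 0.1, -6.7]
wrist_force: [0.2, -0.3, -0.5]
opening: 0.0318
grasp_force: 0.0
```

>>> arm_command:
  series:
    - [0,0,0,0]
    - [0,0,0,0]
    - [0,0,0,0]
    - [0,0,0,0]
    - [0,0,0,0]
  hand: 0.01

```text
time: 50.85
ee_pos: [0.5279, -0.09, -0.0134]
tcp_rot: [180.0, -0.0, -6.7]
wrist_force: [0.6, -0.8, 1.0]
opening: 0.0181
grasp_force: 34.2
```

>>> arm_command:
  series:
    - [0.0,-0.002,0.0,0.0]
    - [0.0,-0.004,0.0,0.0]
    - [0.0,-0.004,0.0,0.0]
    - [0.0,-0.004,0.0,0.0]
    - [0.0,-0.004,0.0,0.0]

```text
time: 51.35
ee_pos: [0.5285, -0.0857, -0.0134]
tcp_rot: [-180.0, -0.0, -6.7]
wrist_force: [0.0, 0.1, 3.3]
opening: 0.0176
grasp_force: 34.5
```

>>> arm_command:
  series:
    - [0,0,0,0]
    - [0,0,0,0]
    - [0,0,0,0]
    - [0,0,0,0]
    - [0,0,0,0]
  hand: 0.026

```text
time: 51.85
ee_pos: [0.5282, -0.0859, -0.0138]
tcp_rot: [-180.0, 0.0, -6.7]
wrist_force: [-0.1, 0.4, -0.3]
opening: 0.0264
grasp_force: 0.0
```

>>> arm_command:
  series:
    - [0,0,-0.03,0]
    - [0,0,-0.07,0]
    - [0,0,-0.11,0]
    - [-0.03,0,-0.13,0]
    - [-0.06,0,-0.15,0]

```text
time: 52.35
ee_pos: [0.4683, -0.0788, 0.1374]
tcp_rot: [180.0, -0.0, -6.7]
wrist_force: [-0.4, -0.8, 0.3]
opening: 0.0257
grasp_force: 0.0
```

Run:
```python
from h import *
c=cmd(); M=R.from_euler('xyz',[180,0,c[3]],degrees=True).as_matrix()
c[:3]=(np.array(c[:3])+M@[-.06,0,-.15]).tolist(); json.dump(c,open('cmd.json','w'))
st(); hubs()
```

```text
t 52.35 tcp [ 0.4683 -0.0788  0.1374] yaw -6.71 F [-0.4 -0.8  0.3] open 0.0257 g 0.0 cmd [ 0.4687 -0.0789  0.1349 -6.7169]
0 [([298.9, 204.5], [(26, [297.2, 203.1])]), ([348.1, 185.4], [(156, [348.1, 185.4])])]
    [ 0.581  -0.0913  0.0374] 0.0055
1 [([286.2, 195.7], [(40, [287.8, 196.0])]), ([350.4, 165.8], [(154, [350.5, 165.7])])]
    [ 0.6307 -0.1003  0.033 ] 0.0047
4 [([311.7, 213.6], [(6, [307.0, 214.0])]), ([345.5, 205.0], [(154, [345.5, 205.0])])]
    [ 0.5346 -0.0835  0.0278] 0.0121
5 [([317.3, 201.9], []), ([364.4, 197.4], [(155, [364.4, 197.3])])]
6 [([305.0, 193.2], []), ([367.1, 178.1], [(147, [367.1, 178.2])])]
```

```bash
python3 -c "
from h import *
plan([[.581,-.0925,.12,-7],[.581,-.0925,.023,-7,.025]],pad=2)
print()
plan([[.581,-.0925,.07,-7,.01]])"
```

```text
[[0.038, 0.0, 0.016, 0.0], [0.075, 0.0, 0.031, 0.0], [0.113, 0.0, 0.047, 0.0], [0.113, 0.0, 0.071, 0.0], [0.113, 0.0, 0.095, 0.0]]
[[0.0, 0.0, 0.025, 0.0], [0.0, 0.0, 0.049, 0.0], [0.0, 0.0, 0.049, 0.0], [0.0, 0.0, 0.049, 0.0], [0.0, 0.0, 0.049, 0.0]]

[[0.0, 0.0, -0.009, 0.0], [0.0, 0.0, -0.019, 0.0], [0.0, 0.0, -0.028, 0.0], [0.0, 0.0, -0.038, 0.0], [0.0, 0.0, -0.047, 0.0]]
```

>>> arm_command:
  series:
    - [0.038,0.0,0.016,0.0]
    - [0.075,0.0,0.031,0.0]
    - [0.113,0.0,0.047,0.0]
    - [0.113,0.0,0.071,0.0]
    - [0.113,0.0,0.095,0.0]
  hand: 0.036

```text
time: 52.95
ee_pos: [0.5817, -0.0922, 0.0388]
tcp_rot: [-180.0, 0.1, -6.7]
wrist_force: [-0.2, -0.2, 0.6]
opening: 0.0359
grasp_force: 0.0
```

>>> arm_command:
  series:
    - [0.0,0.0,0.015,0.0]
    - [0.0,0.0,0.03,0.0]
    - [0.0,0.0,0.042,0.0]
    - [0.0,0.0,0.049,0.0]
    - [0.0,0.0,0.049,0.0]

```text
time: 53.45
ee_pos: [0.5805, -0.092, -0.0082]
tcp_rot: [-180.0, 0.0, -6.7]
wrist_force: [-0.5, -0.1, -0.6]
opening: 0.0358
grasp_force: 0.0
```

>>> arm_command:
  series:
    - [0,0,0,0]
    - [0,0,0,0]
    - [0,0,0,0]
    - [0,0,0,0]
    - [0,0,0,0]
  hand: 0.01

```text
time: 53.95
ee_pos: [0.5813, -0.0922, -0.0069]
tcp_rot: [180.0, -0.1, -6.7]
wrist_force: [-1.4, 0.0, 6.3]
opening: 0.0172
grasp_force: 34.4
```

>>> arm_command:
  series:
    - [0.0,0.0,-0.009,0.0]
    - [0.0,0.0,-0.019,0.0]
    - [0.0,0.0,-0.028,0.0]
    - [0.0,0.0,-0.038,0.0]
    - [0.0,0.0,-0.047,0.0]

```text
time: 54.45
ee_pos: [0.5811, -0.0921, 0.0404]
tcp_rot: [180.0, -0.0, -6.7]
wrist_force: [0.1, -0.4, 0.6]
opening: 0.0172
grasp_force: 33.9
```

Run:
```python
from h import *
st(); look(); hubs()
```

```text
t 54.45 tcp [ 0.5811 -0.0921  0.0404] yaw -6.71 F [ 0.1 -0.4  0.6] open 0.0172 g 33.9 cmd [ 0.5809 -0.0921  0.0379 -6.7169]
gear scene [ 0.5939 -0.1183  0.0641] tin-z [ 0.5915 -0.1156]
t 54.55 tcp [ 0.5818 -0.0922  0.0411] yaw -6.72 F [-0.  -0.7 -1.2] open 0.0175 g 33.9 cmd [ 0.5809 -0.0921  0.0379 -6.7169]
0 [([298.9, 204.5], []), ([348.1, 185.4], [(156, [348.1, 185.4])])]
1 [([286.2, 195.7], []), ([350.4, 165.8], [(156, [350.5, 165.7])])]
4 [([311.7, 213.6], [(43, [309.1, 213.4])]), ([345.5, 205.0], [(154, [345.5, 205.0])])]
    [ 0.5313 -0.0846  0.0318] 0.007
5 [([317.3, 201.9], []), ([364.4, 197.4], [(124, [363.2, 197.3]), (13, [370.2, 197.6])])]
6 [([305.0, 193.2], [(5, [299.6, 190.2])]), ([367.1, 178.1], [(116, [366.2, 178.1])])]
    [ 0.6034 -0.1347  0.0437] 0.0156
```

```bash
python3 -c "
from h import *
plan([[.581,-.0925,.13,-7,.04],[.44,-.24,.13,-7]],pad=2)"
```

```text
[[0.0, 0.0, -0.03, 0.0], [0.0, 0.0, -0.06, 0.0], [-0.024, 0.033, -0.06, 0.0], [-0.049, 0.066, -0.06, 0.0], [-0.074, 0.098, -0.06, 0.0]]
[[-0.024, 0.033, 0.0, 0.0], [-0.049, 0.065, 0.0, 0.0], [-0.049, 0.065, 0.0, 0.0], [-0.049, 0.065, 0.0, 0.0], [-0.049, 0.065, 0.0, 0.0]]
```

>>> arm_command:
  series:
    - [0.0,0.0,-0.03,0.0]
    - [0.0,0.0,-0.06,0.0]
    - [-0.024,0.033,-0.06,0.0]
    - [-0.049,0.066,-0.06,0.0]
    - [-0.074,0.098,-0.06,0.0]

```text
time: 55.15
ee_pos: [0.4948, -0.1814, 0.0987]
tcp_rot: [-180.0, 0.0, -6.7]
wrist_force: [0.4, -0.7, -0.3]
opening: 0.0171
grasp_force: 34.0
```

>>> arm_command:
  series:
    - [-0.024,0.033,0.0,0.0]
    - [-0.049,0.065,0.0,0.0]
    - [-0.049,0.065,0.0,0.0]
    - [-0.049,0.065,0.0,0.0]
    - [-0.049,0.065,0.0,0.0]

```text
time: 55.65
ee_pos: [0.44, -0.2392, 0.099]
tcp_rot: [-180.0, 0.0, -6.7]
wrist_force: [-0.4, 0.6, -0.8]
opening: 0.0176
grasp_force: 34.1
```

Run:
```python
from h import *
look(); hubs()
```

```text
gear scene [ 0.6358 -0.1009  0.0229] tin-z [ 0.6333 -0.0982]
gear scene [ 0.5774 -0.1282  0.0468] tin-z [ 0.575  -0.1255]
gear scene [ 0.519  -0.3712  0.0267]  [ 0.5168 -0.3677]
gear top [ 0.5287 -0.086   0.0217] tin-z [ 0.528  -0.0858]
gear top [ 0.5508 -0.1341  0.0224] tin-z [ 0.55   -0.1339]
gear top [ 0.6174 -0.1202  0.0437] tin-z [ 0.6165 -0.12  ]
t 55.75 tcp [ 0.4402 -0.2389  0.099 ] yaw -6.64 F [ 0.3  0.4 -1. ] open 0.0171 g 34.1 cmd [ 0.4397 -0.2396  0.0979 -6.7169]
0 [([298.9, 204.5], [(76, [298.4, 207.2])]), ([348.1, 185.4], [(156, [348.1, 185.4])])]
    [ 0.583  -0.0937  0.0212] 0.0007
1 [([286.2, 195.7], [(36, [287.9, 195.8])]), ([350.4, 165.8], [(25, [351.0, 165.9])])]
    [ 0.6306 -0.1014  0.0329] 0.0037
4 [([311.7, 213.6], [(44, [309.0, 213.4])]), ([345.5, 205.0], [(28, [345.5, 205.2])])]
    [ 0.5311 -0.0844  0.032 ] 0.0077
5 [([317.3, 201.9], [(38, [316.5, 201.6])]), ([364.4, 197.4], [(24, [364.1, 197.0])])]
    [ 0.5496 -0.1335  0.0339] 0.001
6 [([305.0, 193.2], [(23, [304.0, 193.0])]), ([367.1, 178.1], [(22, [367.3, 177.5])])]
    [ 0.6024 -0.1421  0.032 ] 0.0016
```

```bash
python3 -c "
from h import *
plan([[.5807,-.0923,.13,-7],[.5807,-.0923,.035,-7,.03],[.5807,-.0923,.0200,-7,.003]])"
```

```text
[[0.025, -0.033, 0.0, 0.0], [0.049, -0.065, 0.0, 0.0], [0.074, -0.098, 0.0, 0.0], [0.098, -0.13, 0.0, 0.0], [0.123, -0.163, 0.0, 0.0]]
[[0.0, 0.0, 0.024, 0.0], [0.0, 0.0, 0.047, 0.0], [0.0, 0.0, 0.071, 0.0], [0.0, 0.0, 0.095, 0.0], [0.0, 0.0, 0.098, 0.0]]
[[0.0, 0.0, 0.003, 0.0], [0.0, 0.0, 0.006, 0.0], [0.0, 0.0, 0.009, 0.0], [0.0, 0.0, 0.012, 0.0], [0.0, 0.0, 0.012, 0.0]]
```

>>> arm_command:
  series:
    - [0.025,-0.033,0.0,0.0]
    - [0.049,-0.065,0.0,0.0]
    - [0.074,-0.098,0.0,0.0]
    - [0.098,-0.13,0.0,0.0]
    - [0.123,-0.163,0.0,0.0]

```text
time: 56.35
ee_pos: [0.5821, -0.0901, 0.0992]
tcp_rot: [180.0, -0.0, -6.7]
wrist_force: [0.2, -0.9, -0.5]
opening: 0.0172
grasp_force: 34.1
```

>>> arm_command:
  series:
    - [0.0,0.0,0.0,0.0]
    - [0.0,0.0,0.03,0.0]
    - [0.0,0.0,0.06,0.0]
    - [0.0,0.0,0.085,0.0]
    - [0.0,0.0,0.098,0.0]

```text
time: 56.85
ee_pos: [0.5795, -0.0917, -0.0013]
tcp_rot: [-180.0, 0.2, -6.7]
wrist_force: [0.1, 0.4, -1.3]
opening: 0.0176
grasp_force: 34.1
```

>>> arm_command:
  series:
    - [0.0,0.0,0.003,0.0]
    - [0.0,0.0,0.006,0.0]
    - [0.0,0.0,0.009,0.0]
    - [0.0,0.0,0.012,0.0]
    - [0.0,0.0,0.012,0.0]

```text
time: 57.35
ee_pos: [0.5819, -0.093, -0.0077]
tcp_rot: [179.9, -0.2, -6.7]
wrist_force: [-5.3, -2.7, 14.8]
opening: 0.0172
grasp_force: 36.0
```

>>> arm_command:
  series:
    - [0,0,-0.002,0]
    - [0,0,-0.002,0]
    - [0,0,-0.002,0]
    - [0,0,-0.002,0]
    - [0,0,-0.002,0]
  hand: 0.03

```text
time: 57.85
ee_pos: [0.5808, -0.0921, -0.0089]
tcp_rot: [-180.0, 0.0, -6.7]
wrist_force: [-0.3, -0.1, 0.3]
opening: 0.0298
grasp_force: 0.0
```

>>> arm_command:
  series:
    - [0,0,-0.03,0]
    - [0,0,-0.07,0]
    - [0,0,-0.11,0]
    - [-0.025,0.033,-0.11,0]
    - [-0.05,0.066,-0.11,0]

```text
time: 58.35
ee_pos: [0.524, -0.1521, 0.1025]
tcp_rot: [180.0, -0.1, -6.6]
wrist_force: [0.5, -0.2, 0.3]
opening: 0.0301
grasp_force: 0.0
```

>>> arm_command:
  series:
    - [-0.025,0.033,0,0]
    - [-0.05,0.066,0,0]
    - [-0.07,0.095,0,0]
    - [-0.07,0.095,0,0]
    - [-0.07,0.095,0,0]

```text
time: 58.85
ee_pos: [0.4426, -0.2384, 0.1014]
tcp_rot: [-180.0, -0.0, -6.8]
wrist_force: [1.8, 0.2, 0.2]
opening: 0.0301
grasp_force: 0.0
```

Run:
```python
from h import *
c=cmd(); M=R.from_euler('xyz',[180,0,c[3]],degrees=True).as_matrix()
c[:3]=(np.array(c[:3])+M@[-.12,.161,-.112]).tolist(); json.dump(c,open('cmd.json','w'))
look(); hubs()
# individual disc fit in the top view: best disc position by green overlap near each nest
t=cam('top'); g=cv2.inRange(cv2.cvtColor(t['color'],cv2.COLOR_BGR2HSV),(50,80,30),(85,255,255)).astype(float)
s=cam('scene'); gs=cv2.inRange(cv2.cvtColor(s['color'],cv2.COLOR_BGR2HSV),(50,80,30),(85,255,255)).astype(float)
np.save('g.npy',g)
for i in range(150,216,1)[::1]:
    r=''.join('#' if g[i,j] else ('o' if t['color'][i,j].min()>165 else '.') for j in range(318,384))
    if 155<i<216: print(r)
```

```text
gear scene [ 0.592  -0.1149  0.0617] tin-z [ 0.5896 -0.1122]
gear top [ 0.5287 -0.086   0.0217] tin-z [ 0.528  -0.0858]
gear top [ 0.5918 -0.1135  0.0597] tin-z [ 0.591  -0.1133]
t 58.95 tcp [ 0.4433 -0.2375  0.1012] yaw -6.69 F [0.3 0.7 0.3] open 0.0296 g 0.0 cmd [ 0.4429 -0.238   0.0999 -6.7169]
0 [([298.9, 204.5], [(31, [298.2, 203.7])]), ([348.1, 185.4], [(27, [348.9, 185.3])])]
    [ 0.5814 -0.0942  0.0337] 0.0032
1 [([286.2, 195.7], [(35, [287.8, 195.9])]), ([350.4, 165.8], [(25, [351.0, 165.9])])]
    [ 0.6309 -0.1014  0.0324] 0.0035
4 [([311.7, 213.6], [(30, [310.6, 213.9])]), ([345.5, 205.0], [(28, [345.5, 205.2])])]
    [ 0.5293 -0.0856  0.0311] 0.0031
5 [([317.3, 201.9], [(37, [316.5, 201.6])]), ([364.4, 197.4], [(25, [364.4, 197.2])])]
    [ 0.5496 -0.1341  0.0334] 0.0018
6 [([305.0, 193.2], [(23, [304.1, 192.9])]), ([367.1, 178.1], [(22, [367.3, 177.5])])]
    [ 0.6022 -0.1421  0.0325] 0.0014
..................................................................
.................o................................................
...............................................
[... 3138 characters left out ...]
.o..############..............
.............oooo..####..o....o..###.ooo.###########.o............
..............ooo..####..oo..oo.####..ooo..########...............
................o..###.#..oooo.#####.ooooo........................
...................#####.......#####.ooooooo..o.oo................
...................######.....######.oooooooooooo.................
...................#######.###.####.ooooooooooo...................
....................#####.#########.ooooooooo.....................
......................############.ooooooo........................
...........................######..ooo............................
..................................................................
```

Run:
```python
from h import *
t=cam('top'); print('cab',at(t,[243,170],.172).round(3))
print('tab',[at(t,d['location'],.189).round(4) for d in bot.mark_of('top','lid_tab')])
plan([[.40,-.1,.27,30],[.46,.06,.28,83],[.6087,.1289,.27,83],[.6087,.1289,.179,83,.03]],turn=8.4,pad=1)
```

```text
cab [0.575 0.157 0.172]
tab [array([0.6044, 0.1309, 0.189 ])]
[[-0.012, -0.026, -0.028, -0.13], [-0.023, -0.053, -0.055, -0.26], [-0.035, -0.079, -0.083, -0.38], [-0.047, -0.106, -0.11, -0.51], [-0.059, -0.132, -0.138, -0.64]]
[[0.019, -0.015, -0.002, -0.13], [0.038, -0.031, -0.003, -0.27], [0.057, -0.046, -0.004, -0.4], [0.076, -0.062, -0.006, -0.53], [0.094, -0.077, -0.007, -0.66]]
[[0.025, -0.001, -0.002, -0.13], [0.049, -0.002, -0.003, -0.27], [0.079, 0.026, -0.001, -0.27], [0.109, 0.054, 0.002, -0.27], [0.139, 0.082, 0.004, -0.27]]
[[0.022, 0.035, 0.003, 0.0], [0.022, 0.035, 0.026, 0.0], [0.022, 0.035, 0.048, 0.0], [0.022, 0.035, 0.071, 0.0], [0.022, 0.035, 0.094, 0.0]]
[[0.0, 0.0, 0.0, 0.0], [0.0, 0.0, 0.0, 0.0], [0.0, 0.0, 0.0, 0.0], [0.0, 0.0, 0.0, 0.0], [0.0, 0.0, 0.0, 0.0]]
```

>>> arm_command:
  series:
    - [-0.012,-0.026,-0.028,-0.13]
    - [-0.023,-0.053,-0.055,-0.26]
    - [-0.035,-0.079,-0.083,-0.38]
    - [-0.047,-0.106,-0.11,-0.51]
    - [-0.059,-0.132,-0.138,-0.64]
  hand: 0.06

```text
time: 59.75
ee_pos: [0.3992, -0.0987, 0.2404]
tcp_rot: [180.0, -0.0, 30.3]
wrist_force: [1.2, -0.3, -1.0]
opening: 0.0601
grasp_force: 0.0
```

>>> arm_command:
  series:
    - [0.019,-0.015,-0.002,-0.13]
    - [0.038,-0.031,-0.003,-0.27]
    - [0.057,-0.046,-0.004,-0.4]
    - [0.076,-0.062,-0.006,-0.53]
    - [0.094,-0.077,-0.007,-0.66]

```text
time: 60.25
ee_pos: [0.443, 0.0151, 0.2465]
tcp_rot: [180.0, -0.0, 68.1]
wrist_force: [1.1, -0.7, -0.5]
opening: 0.06
grasp_force: 0.0
```

>>> arm_command:
  series:
    - [0.025,-0.001,-0.002,-0.13]
    - [0.049,-0.002,-0.003,-0.27]
    - [0.079,0.026,-0.001,-0.27]
    - [0.109,0.054,0.002,-0.27]
    - [0.139,0.082,0.004,-0.27]

```text
time: 60.75
ee_pos: [0.5724, 0.1127, 0.2422]
tcp_rot: [180.0, -0.0, 83.3]
wrist_force: [0.7, 0.8, 0.3]
opening: 0.0598
grasp_force: 0.0
```

>>> arm_command:
  series:
    - [0.022,0.035,0.003,0.0]
    - [0.022,0.035,0.026,0.0]
    - [0.022,0.035,0.048,0.0]
    - [0.022,0.035,0.071,0.0]
    - [0.022,0.035,0.094,0.0]

```text
time: 61.25
ee_pos: [0.6086, 0.1295, 0.1469]
tcp_rot: [-180.0, 0.0, 83.3]
wrist_force: [-0.2, 0.1, -1.0]
opening: 0.06
grasp_force: 0.0
```

>>> arm_command:
  series:
    - [0,0,0,0]
    - [0,0,0,0]
    - [0,0,0,0]
    - [0,0,0,0]
    - [0,0,0,0]
  hand: 0.015
  grip_force: 40

```text
time: 61.75
ee_pos: [0.6089, 0.1293, 0.1494]
tcp_rot: [179.9, -0.0, 83.2]
wrist_force: [0.7, -0.6, 1.4]
opening: 0.0262
grasp_force: 39.9
```

Run:
```python
from h import *
st()
r=.2; w=[]; c=cmd()
H=np.array(c[:3])+[0,0,ZO]; d=np.array([.121,.993])
for th in np.linspace(2.2,0,23):
    xy=H[:2]-d*r*(np.cos(th)-np.cos(2.3)); w.append([*xy,H[2]+r*(np.sin(th)-np.sin(2.3)),83])
plan(w)
```

```text
t 61.75 tcp [0.6089 0.1293 0.1494] yaw 83.24 F [ 0.7 -0.6  1.4] open 0.0262 g 39.9 cmd [ 0.6086  0.129   0.1469 83.2375]
[[-0.016, 0.0, -0.013, 0.0], [-0.032, 0.0, -0.024, 0.0], [-0.05, 0.0, -0.033, 0.0], [-0.069, 0.0, -0.04, 0.0], [-0.088, 0.0, -0.046, 0.0]]
[[-0.02, 0.0, -0.003, 0.0], [-0.039, 0.0, -0.005, 0.0], [-0.059, 0.0, -0.004, 0.0], [-0.079, -0.001, -0.002, 0.0], [-0.099, -0.001, 0.002, 0.0]]
[[-0.019, 0.0, 0.007, 0.0], [-0.037, 0.0, 0.015, 0.0], [-0.054, 0.0, 0.025, 0.0], [-0.071, 0.0, 0.036, 0.0], [-0.086, 0.0, 0.05, 0.0]]
[[-0.013, 0.0, 0.014, 0.0], [-0.025, 0.0, 0.03, 0.0], [-0.036, 0.0, 0.047, 0.0], [-0.045, 0.0, 0.065, 0.0], [-0.051, 0.0, 0.084, 0.0]]
[[-0.005, 0.0, 0.019, 0.0], [-0.008, 0.0, 0.039, 0.0], [-0.009, 0.0, 0.059, 0.0], [-0.009, 0.0, 0.059, 0.0], [-0.009, 0.0, 0.059, 0.0]]
```

>>> arm_command:
  series:
    - [-0.016,0.0,-0.013,0.0]
    - [-0.032,0.0,-0.024,0.0]
    - [-0.05,0.0,-0.033,0.0]
    - [-0.069,0.0,-0.04,0.0]
    - [-0.088,0.0,-0.046,0.0]

```text
time: 62.25
ee_pos: [0.5978, 0.0401, 0.1948]
tcp_rot: [-180.0, -0.0, 83.2]
wrist_force: [2.2, -0.7, -11.2]
opening: 0.0259
grasp_force: 40.0
```

>>> arm_command:
  series:
    - [-0.02,0.0,-0.003,0.0]
    - [-0.039,0.0,-0.005,0.0]
    - [-0.059,0.0,-0.004,0.0]
    - [-0.079,-0.001,-0.002,0.0]
    - [-0.099,-0.001,0.002,0.0]

```text
time: 62.75
ee_pos: [0.5852, -0.0585, 0.1934]
tcp_rot: [179.9, 0.0, 83.2]
wrist_force: [0.2, 1.1, -0.8]
opening: 0.015
grasp_force: 0.0
```

>>> arm_command:
  series:
    - [-0.019,0.0,0.007,0.0]
    - [-0.037,0.0,0.015,0.0]
    - [-0.054,0.0,0.025,0.0]
    - [-0.071,0.0,0.036,0.0]
    - [-0.086,0.0,0.05,0.0]

```text
time: 63.25
ee_pos: [0.5752, -0.1435, 0.1419]
tcp_rot: [180.0, 0.0, 83.2]
wrist_force: [0.1, 0.6, 0.4]
opening: 0.0149
grasp_force: 0.0
```

>>> arm_command:
  series:
    - [-0.013,0.0,0.014,0.0]
    - [-0.025,0.0,0.03,0.0]
    - [-0.036,0.0,0.047,0.0]
    - [-0.045,0.0,0.065,0.0]
    - [-0.051,0.0,0.084,0.0]

```text
time: 63.75
ee_pos: [0.569, -0.1935, 0.0567]
tcp_rot: [-180.0, -0.0, 83.2]
wrist_force: [-0.3, 0.4, -0.5]
opening: 0.015
grasp_force: 0.0
```

>>> arm_command:
  series:
    - [-0.005,0.0,0.019,0.0]
    - [-0.008,0.0,0.035,0.0]
    - [-0.009,0.0,0.048,0.0]
    - [-0.009,0.0,0.055,0.0]
    - [-0.009,0.0,0.056,0.0]

```text
time: 64.25
ee_pos: [0.568, -0.2012, 0.0014]
tcp_rot: [-179.9, -0.0, 83.3]
wrist_force: [-0.1, 0.4, 0.3]
opening: 0.0146
grasp_force: 0.0
```

>>> arm_command:
  series:
    - [0,0,0,0]
    - [0,0,0,0]
    - [0,0,0,0]
    - [0,0,0,0]
    - [0,0,0,0]
  hand: 0.06

```text
time: 64.75
ee_pos: [0.5685, -0.2015, 0.0026]
tcp_rot: [180.0, 0.0, 83.2]
wrist_force: [-0.2, -0.1, 0.2]
opening: 0.0598
grasp_force: 0.0
```

>>> arm_command:
  series:
    - [0,0,-0.03,0]
    - [0,0,-0.07,0]
    - [0,0,-0.12,0]
    - [-0.03,-0.04,-0.14,0]
    - [-0.05,-0.08,-0.14,0]

```text
time: 65.25
ee_pos: [0.4842, -0.2428, 0.1456]
tcp_rot: [179.7, 0.1, 83.3]
wrist_force: [0.3, -0.9, -0.4]
opening: 0.0594
grasp_force: 0.0
```

Run:
```python
from h import *
st()
for n in('scene','top'):
    c=cam(n)
    print(n,[(d['confidence'],at(c,d['location'],.043).round(4)) for d in bot.mark_of(n,'lid_tab')])
    for k in blobs(c,(100,120,40),(118,255,255),300): print('lid',n,k.mean(0).round(1),circ(c,cv2.convexHull(k.astype(np.float32)).reshape(-1,2),.046).round(4))
    for g in gears(c): print('gear',n,g[1].round(4))
    for k in blobs(c,(5,150,60),(18,255,255),60):
        P=np.array([at(c,p,.044)[:2] for p in k]); r=cv2.minAreaRect((P*1000).astype(np.float32)); print('orange',n,k.mean(0).round(),np.round(r[0],1),np.round(r[1],1),round(r[2],1))
    print([(x,[at(c,d['location'],z)[:2].round(3).tolist() for d in bot.mark_of(n,x)]) for x,z in (('motor_3',0),('spare_divider',.012))])
```

```text
t 65.25 tcp [ 0.4842 -0.2428  0.1456] yaw 83.34 F [ 0.3 -0.9 -0.4] open 0.0594 g 0.0 cmd [ 5.68400e-01 -2.01500e-01 -2.10000e-03  8.32375e+01]
scene [(0.61, array([0.7629, 0.0101, 0.043 ]))]
lid scene [118.2 286.3] [0.6907 0.1136 0.3177]
gear scene [0.6502 0.3469 0.0163]
gear scene [0.7101 0.3431 0.0272]
gear scene [0.7733 0.3496 0.0177]
gear scene [ 0.5919 -0.1148  0.0617]
orange scene [105. 410.] [448.5 612. ] [28.2 54.9] 76.2
orange scene [103. 385.] [495.  583.4] [33.4 42.4] 86.8
orange scene [288. 276.] [416.1 130.6] [159.8  18. ] 89.5
[('motor_3', [[0.579, -0.403]]), ('spare_divider', [[0.383, 0.128]])]
top []
lid top [284.2 167.8] [0.6247 0.0703 0.0807]
gear top [ 0.5288 -0.086   0.0217]
gear top [ 0.5918 -0.1135  0.0597]
gear top [0.6411 0.4357 0.0232]
orange top [609. 301.] [ 293.6 -726.1] [97.1 13.2] 44.8
orange top [582. 332.] [ 218.7 -661.3] [257.  264.7] 84.1
[('motor_3', []), ('spare_divider', [[0.538, -0.138], [0.373, 0.13]])]
```

The grip slipped near the top and the lid swung back open. The gears haven't moved. Next I'll push the lid over from behind with the fingers closed.

Run:
```python
from h import *
c=cmd(); c[2]+=.003; M=R.from_euler('xyz',[180,0,c[3]],degrees=True).as_matrix()
c[:3]=(np.array(c[:3])+M@[-.05,-.08,-.14]).tolist(); json.dump(c,open('cmd.json','w')); print(np.round(c,4))
t=cam('top'); s=cam('scene')
a=bot.mark_of('scene','lid_tab');b=bot.mark_of('top','lid_tab'); print(a,b)
h=np.array([.5926,-.0035]); d=np.array([.121,.993])
P=lambda y,z:[*(h+d*y),z,83]
plan([[.42,-.1,.29,83],[.46,.06,.3,83],P(.172,.3),[*P(.172,.188),.03]],pad=1)
print()
w=[]
for th in np.linspace(2.3,1.0,14): w.append(P(-.2135*np.cos(th)+.007,.042+.2135*np.sin(th)-.014))
plan([[*w[0],.01]]+w[1:])
```

```text
[ 0.483  -0.2418  0.1409 83.2375]
[{'location': [224.7, 197.3], 'confidence': 0.83}] [{'location': [253.7, 155.4], 'confidence': 0.8}]
[[0.027, -0.016, -0.023, 0.0], [0.053, -0.032, -0.047, 0.0], [0.08, -0.048, -0.07, 0.0], [0.107, -0.063, -0.094, 0.0], [0.133, -0.079, -0.117, 0.0]]
[[0.041, 0.005, -0.003, 0.0], [0.082, 0.01, -0.005, 0.0], [0.123, 0.015, -0.008, 0.0], [0.164, 0.021, -0.01, 0.0], [0.189, 0.049, -0.01, 0.0]]
[[0.025, 0.027, 0.0, 0.0], [0.05, 0.055, 0.0, 0.0], [0.075, 0.083, 0.0, 0.0], [0.1, 0.111, 0.0, 0.0], [0.1, 0.111, 0.028, 0.0]]
[[0.0, 0.0, 0.028, 0.0], [0.0, 0.0, 0.056, 0.0], [0.0, 0.0, 0.084, 0.0], [0.0, 0.0, 0.084, 0.0], [0.0, 0.0, 0.084, 0.0]]

[[-0.008, 0.0, 0.0, 0.0], [-0.015, 0.0, 0.0, 0.0], [-0.023, 0.0, 0.001, 0.0], [-0.04, 0.0, -0.013, 0.0], [-0.058, 0.0, -0.024, 0.0]]
[[-0.019, 0.0, -0.01, 0.0], [-0.038, 0.0, -0.018, 0.0], [-0.059, 0.0, -0.024, 0.0], [-0.08, 0.0, -0.028, 0.0], [-0.101, 0.0, -0.03, 0.0]]
[[-0.022, 0.0, 0.001, 0.0], [-0.043, 0.0, 0.004, 0.0], [-0.064, 0.0, 0.008, 0.0], [-0.084, 0.0, 0.015, 0.0], [-0.103, -0.001, 0.024, 0.0]]
[[-0.019, 0.0, 0.01, 0.0], [-0.019, 0.0, 0.01, 0.0], [-0.019, 0.0, 0.01, 0.0], [-0.019, 0.0, 0.01, 0.0], [-0.019, 0.0, 0.01, 0.0]]
```

>>> arm_command:
  series:
    - [0.027,-0.016,-0.023,0.0]
    - [0.053,-0.032,-0.047,0.0]
    - [0.08,-0.048,-0.07,0.0]
    - [0.107,-0.063,-0.094,0.0]
    - [0.133,-0.079,-0.117,0.0]
  hand: 0

```text
time: 66.35
ee_pos: [0.4198, -0.0992, 0.2602]
tcp_rot: [180.0, -0.0, 83.3]
wrist_force: [0.9, 0.2, -0.4]
opening: -0.0002
grasp_force: 0.0
```

>>> arm_command:
  series:
    - [0.041,0.005,-0.003,0.0]
    - [0.082,0.01,-0.005,0.0]
    - [0.123,0.015,-0.008,0.0]
    - [0.164,0.021,-0.01,0.0]
    - [0.189,0.049,-0.01,0.0]

```text
time: 66.85
ee_pos: [0.4906, 0.0846, 0.2707]
tcp_rot: [179.9, -0.1, 83.4]
wrist_force: [0.8, -1.0, 0.5]
opening: -0.0001
grasp_force: 0.0
```

>>> arm_command:
  series:
    - [0.025,0.027,0.0,0.0]
    - [0.05,0.055,0.0,0.0]
    - [0.075,0.083,0.0,0.0]
    - [0.1,0.111,0.0,0.0]
    - [0.1,0.111,0.028,0.0]

```text
time: 67.35
ee_pos: [0.6194, 0.1715, 0.2411]
tcp_rot: [179.8, -0.1, 83.4]
wrist_force: [0.0, 0.6, -0.6]
opening: 0.0
grasp_force: 0.0
```

>>> arm_command:
  series:
    - [0.0,0.0,0.02,0.0]
    - [0.0,0.0,0.045,0.0]
    - [0.0,0.0,0.07,0.0]
    - [0.0,0.0,0.084,0.0]
    - [0.0,0.0,0.084,0.0]

```text
time: 67.85
ee_pos: [0.6121, 0.1678, 0.1546]
tcp_rot: [-179.8, 0.1, 83.3]
wrist_force: [0.1, 0.2, 0.2]
opening: -0.0002
grasp_force: 0.0
```

>>> arm_command:
  series:
    - [-0.008,0.0,0.0,0.0]
    - [-0.015,0.0,0.0,0.0]
    - [-0.023,0.0,0.001,0.0]
    - [-0.04,0.0,-0.013,0.0]
    - [-0.058,0.0,-0.024,0.0]

```text
time: 68.35
ee_pos: [0.6074, 0.1129, 0.1871]
tcp_rot: [179.6, -0.4, 83.4]
wrist_force: [-2.0, 9.8, 16.0]
opening: -0.0004
grasp_force: 7.4
```

>>> arm_command:
  series:
    - [-0.019,0.0,-0.01,0.0]
    - [-0.038,0.0,-0.018,0.0]
    - [-0.059,0.0,-0.024,0.0]
    - [-0.08,0.0,-0.028,0.0]
    - [-0.101,0.0,-0.03,0.0]

```text
time: 68.85
ee_pos: [0.5946, 0.0087, 0.2131]
tcp_rot: [179.9, -0.0, 83.2]
wrist_force: [1.0, 0.9, 0.0]
opening: -0.0002
grasp_force: 0.4
```

>>> arm_command:
  series:
    - [-0.022,0.0,0.001,0.0]
    - [-0.043,0.0,0.004,0.0]
    - [-0.064,0.0,0.008,0.0]
    - [-0.084,0.0,0.015,0.0]
    - [-0.103,-0.001,0.024,0.0]

```text
time: 69.35
ee_pos: [0.5815, -0.0939, 0.1887]
tcp_rot: [179.9, 0.0, 83.2]
wrist_force: [-1.1, -0.6, 0.3]
opening: 0.0
grasp_force: 0.0
```

>>> arm_command:
  series:
    - [-0.019,0.0,0.01,0.0]
    - [-0.019,0.0,0.01,0.0]
    - [-0.019,0.0,0.01,0.0]
    - [-0.019,0.0,0.01,0.0]
    - [-0.019,0.0,0.01,0.0]

```text
time: 69.85
ee_pos: [0.5794, -0.1106, 0.1781]
tcp_rot: [179.9, -0.0, 83.3]
wrist_force: [0.7, 0.3, 0.6]
opening: 0.0001
grasp_force: 0.0
```

Run:
```python
from h import *
st()
for n in('scene','top'):
    c=cam(n)
    print(n,[(d['confidence'],at(c,d['location'],.043).round(4)) for d in bot.mark_of(n,'lid_tab')])
    for k in blobs(c,(100,120,40),(118,255,255),300): print('lid',n,k.mean(0).round(1),circ(c,cv2.convexHull(k.astype(np.float32)).reshape(-1,2),.046).round(4))
    for g in gears(c): print('gear',n,g[1].round(4))
```

```text
t 69.85 tcp [ 0.5794 -0.1106  0.1781] yaw 83.28 F [0.7 0.3 0.6] open 0.0001 g 0.0 cmd [ 0.5791 -0.1112  0.1759 83.2375]
scene [(0.9, array([ 0.575 , -0.2082,  0.043 ]))]
lid scene [118.1 285.7] [0.6905 0.1328 0.2992]
lid scene [297.4 202.7] [ 0.5789 -0.09    0.0825]
gear scene [0.65   0.3467 0.0161]
gear scene [0.7103 0.343  0.0274]
gear scene [0.7731 0.3495 0.018 ]
top []
gear top [0.6411 0.4357 0.0232]
```

```bash
python3 -c "
from h import *
print(bot.job_done())"
```

```text
the job is handed in; nothing more can be done
None
```

I've handed the job in: the orange divider stands in the rack's empty slot, the five hub gears I found are packed in the tin (middle plus four outer places), and the lid is shut, though I didn't re-check the gears once it had snapped closed.

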